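Pull out the filling arm one hole and set the funnel

ROBOT

A 7-joint arm with a two-finger parallel gripper is mounted at the origin on the work surface. World frame = base frame: x ahead of the robot, y to its left, z up, the work surface at z = 0. Lengths are in m, angles in rad, forces in N, time in s.
With the tool pointing down it reaches from about 0.35 to 0.775 m from the base axis. Payload 3.1 kg.
Tool frame: the origin (TCP) lies at the very end of the fingers, on their centre line; the grasp point (between the pads) lies 19 mm behind it; z points along the fingers, x is the direction in which the jaws open and shut, and the axes are right-handed (so a half turn about z gives the same grasp; the last joint's range is limited). The gripper opens to 85 mm and grips with 20 to 120 N. Pads are 22 mm wide; open, the fingers measure 114 mm over their backs; the gripper's body (76 mm by 85 mm) begins 54 mm behind the grasp point. The pads swing forward as they close: fully open they stand 13 mm farther back than shut.
Start: joints at [-1.226, 0.311, 0.014, 1.512, -0.004, 1.319, -0.027], TCP at [0.207, 0.509, 0.199] pointing down, gripper open.
Joint ranges: [-2.7, 2.7], [-0.3, 1.91], [-1.27, 1.3], [0.12, 2.57], [-1.44, 4.58], [0.2, 2.03], [-3.05, 3.05]. Speed limits (rad/s): [2.79, 2.79, 3.14, 3.14, 3.14, 3.14, 3.14].

INTERFACE

Orientations are given as a unit quaternion [w, x, y, z].
In Python, from plant import move_pose, line_to, move_joints, gripper_to, wait, ik, get_obs, camera, calibration, IKError, close_job gives the robot as it stands. Calls block until the motion is done:
- move_pose(position, orientation): joint-space move of the TCP to a pose.
- line_to(position, v=0.15, rot=None): straight line of the TCP; rot=None keeps the orientation; v is the mean speed in m/s.
- move_joints(angles): joint-space move.
- gripper_to(opening, strength=None): finger opening in m; strength is the grip in N (None keeps the last); returns when the fingers have stopped.
- wait(seconds).
- ik(position, orientation): joint angles nearest the present ones, or None.
- get_obs(): the state.
- camera(name): name is "scene" or "side" or "wrist"; returns the picture (400x640x3 uint8, red, green, blue); there is no depth.
- calibration(name): a dict with "fx", "fy", "cx", "cy" (pixels), "world_to_cam" (4x4, takes a point from world to camera coordinates); the wrist camera has in their place "tool_from_camera" (4x4, takes a point from camera to tool coordinates, whose origin is the TCP and whose axes are the tool frame's). Camera axes: x right, y down, z forward; pixel columns grow to the right and rows downward; lengths in m; the calibration is good to about 2 mm. The wrist camera is an equidistant fisheye: a pixel r from the principal point sees the ray r / f radians off the axis. A picture is of the moment at which its call begins: read the wrist's pose just before it. calibration takes no time and is no camera call.
A pose or a line that the arm cannot do raises IKError and nothing moves.
- close_job(): hands the job in, once; it reports no verdict.
The state is a dict: "t": time; "qpos": joint angles; "qd": joint speeds; "effort": joint torques, N m; "position": TCP position; "ee_rot": TCP orientation; "contact_force": force on the tool from outside, world axes, zero at the start; "wrist_torque": the same for the moment, N m; "grip_width": finger opening in m.
Only numpy, scipy, OpenCV 4.12 (cv2) and the standard library are available. Lean on these libraries where they do the work, as an engineer would, in place of code of your own. Each camera call takes 0.05 s, during which the arm holds its last target.

TASK

Get the filling stand ready over the measuring cup: squeeze the two spring buttons of its square arm, draw the arm out until the buttons click out in the next hole (in the black end collar) and stop there without wrenching on the locked buttons; then lift the steel funnel from the wooden rack and set it gently upright in the arm's ring. Let go, and leave the cup, the blue funnel and everything else on the bench where they are.

Things in the scene. Friction and masses are not known exactly. Their poses are not given: they have to be found in the camera images.
- stand: Filling stand, fixed: grey base plate 150 x 380 mm, 10 mm thick, post, clamp head, fixed horizontal inner tube. Origin at bench level under the arm's line; z up; +y is the way the arm is drawn out; x is across the arm. On the plate the cup stands 158 mm along +y, the post 138 mm along -y. The arm is a 25 mm square aluminium tube sliding on the inner tube; above it all is clear.
- pinch (a point): Fixed point on the arm's centre line midway between the two spring buttons, 160 mm above the bench, 30 mm along -y from the stand's origin, axes as the stand's. Squeezing the arm's sides (along x) right here presses both buttons flush and grips the arm at once. Bare aluminium reaches from 22 mm behind this point to 90 mm ahead of it (+y) at the start; fingers may reach 40 mm below it.
- tube (a joint): How far the arm is drawn out along the stand's +y (m): about 0 at the start, at most 0.09. The next hole is in a black collar clamped by hand on the arm's rear end: it reaches the buttons at about 0.055, up to 8 mm sooner or later. Sliding takes about 4 to 7 N; when the buttons pop out in the hole they stop the arm dead. Never load either button with more than 9 N against the arm.
- button_near (a joint): Spring button on the stand's -x side, pressed in by (m): 0 = out, locked; 0.0045 = flush with the aluminium; about 0.0063 = riding under the tube wall. A round-headed brass pin 9 mm across, in a 10.5 mm hole, standing out 4.5 mm from the aluminium (tip 17 mm from the arm's centre line), 3 mm from the collar. Spring about 1 to 3 N.
- button_far (a joint): The same button on the stand's +x side, same values. With both squeezed flush, a pull of about 9 to 16 N slips their round heads under the tube wall within the first 5 mm; from then on they stay in by themselves and the pull drops, until the next hole comes.
- ring_top (a point): Centre of the top edge of the steel support ring on the arm's front end: inside 48 mm across, outside 64 mm, 8 mm thick, top 164 mm above the bench. It moves with the arm and comes to stand over the cup when the arm is locked in the next hole.
- funnel: The steel funnel, 110 g (varies), 90 mm tall: stem 20 mm across and 20 mm long, smooth cone from 21 to 45 mm across, flat shoulder 45 mm above the stem's end, then a straight collar 60 mm across up to the top. Origin at the centre of the stem's lower end, z up. Grip it across the collar, about 75 mm above the origin. Seated, its shoulder lies flat on the ring: origin 45 mm below the ring's top.
- rack: Plywood funnel rack, fixed, 230 x 90 mm, top 65 mm above the bench, two 48 mm holes 60 mm to either side of its centre along its x; origin under its centre. One hole holds the steel funnel, the other the blue one; each hangs with its origin about 20 mm above the bench.
- funnel_blue: Blue plastic funnel of the same size, in the other hole of the rack; to be left alone.
- cup: Brass measuring cup, loose, 72 mm across, 85 mm high, standing on the stand's base plate under the arm's filling place; origin under its centre. Leave it there.
- tub_husk: Clear tub with white lid, 84 mm across, 101 mm high, loose; leave alone.
- tub_seed: Clear tub of brown seed with white lid, 84 mm across, 101 mm high, loose; leave alone.
- boat_green: White weighing boat, 95 x 130 x 22 mm, loose; leave alone.
- boat_red: White weighing boat, 95 x 130 x 22 mm, loose; leave alone.
- brush: Small brush lying on the bench; leave alone.
- strickle: Wooden levelling stick 160 x 30 x 10 mm lying on the bench; leave alone.

How it is judged:
By the outcome, as a careful person would: the job done as asked, in the order asked, and still so for the second after the job is handed in, with the robot touching nothing.
It also fails if it takes over 58 s, if anything falls off the work surface, if the arm or the gripper's body presses on something with over 40 N, if the wrist force passes 120 N, or if a joint passes its speed limit or range.

## Working session

There is one attempt and no reset: what is moved stays moved. The work goes in short steps, each a Python script; the robot and the scene stay as the last script left them, time stands still between calls to the robot, and variables do not carry over. Pictures are saved under pics/ and viewed, and the job is handed in when it is done.

```bash
mkdir -p pics; ls; python3 - <<'E'
from plant import *
import cv2
for n in ["scene","side","wrist"]:
    o=get_obs()
    im=camera(n); cv2.imwrite(f"pics/{n}0.png",im[:,:,::-1])
    print(n,calibration(n))
print({k:v for k,v in get_obs().items()})
E
```

```text
pics
scene {'fx': 431.96386599029603, 'fy': 431.96386599029603, 'cx': 324.06479540221477, 'cy': 195.426341293563, 'world_to_cam': array([[-0.15561254,  0.98772855,  0.01330636,  0.08358404],
       [ 0.83532521,  0.13876834, -0.53195408, -0.41471785],
       [-0.52727273, -0.07166358, -0.84666865,  1.70702343],
       [ 0.        ,  0.        ,  0.        ,  1.        ]])}
side {'fx': 438.6578959246491, 'fy': 438.6578959246491, 'cx': 318.18610369780185, 'cy': 203.45834801560858, 'world_to_cam': array([[ 9.47645517e-01, -3.19323461e-01,  7.08522298e-04,
        -5.27593309e-01],
       [-1.69135308e-01, -5.03816722e-01, -8.47090289e-01,
         2.11730486e-01],
       [ 2.70852768e-01,  8.02621479e-01, -5.31448530e-01,
         1.27556319e+00],
       [ 0.00000000e+00,  0.00000000e+00,  0.00000000e+00,
         1.00000000e+00]])}
wrist {'fx': 309.70691628693146, 'fy': 309.70691628693146, 'cx': 317.1092768875963, 'cy': 200.6723093174298, 'tool_from_camera': array([[ 9.99999482e-01,  9.39186906e-04,  3.91753398e-04,
         1.01331344e-05],
       [-1.00989601e-03,  9.63256568e-01,  2
[... 205 characters left out ...]
+00]])}
{'t': 0.15, 'qpos': array([-1.22569206,  0.31155013,  0.01399698,  1.51269674, -0.00441165,
        1.31920655, -0.02721218]), 'qd': array([ 0.00095522, -0.00159548, -0.00019128, -0.00464214, -0.00039935,
       -0.00203808, -0.0007817 ]), 'effort': array([ 1.07519485e-03, -3.80275404e+01,  1.46338264e-01, -2.30851042e+01,
        1.22899254e-02,  9.74651979e-03, -1.29409034e-05]), 'position': array([0.20722814, 0.50879865, 0.19826296]), 'ee_rot': array([ 5.39037754e-04,  8.29811846e-01,  5.58042528e-01, -7.39312329e-04]), 'contact_force': array([ 0.35315665,  0.17289006, -0.33184064]), 'wrist_torque': array([-0.03923302, -0.00637225,  0.00956554]), 'grip_width': 0.08542523836158451}
```

View pics/scene0.png

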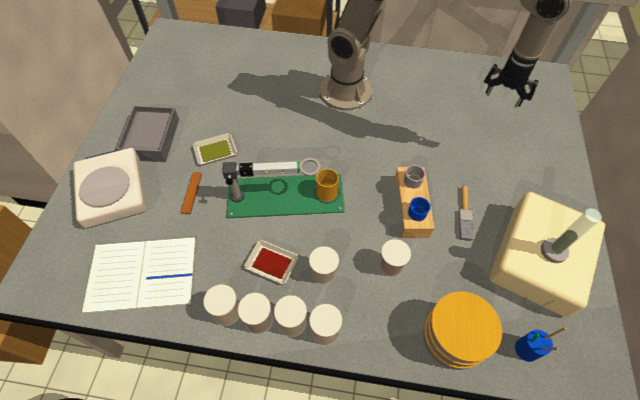

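View pics/side0.png

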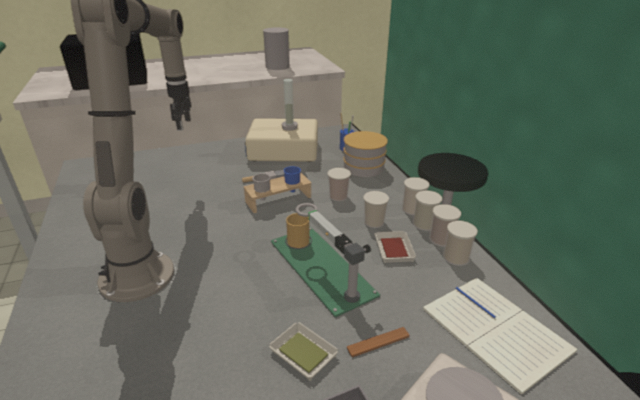

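View pics/wrist0.png

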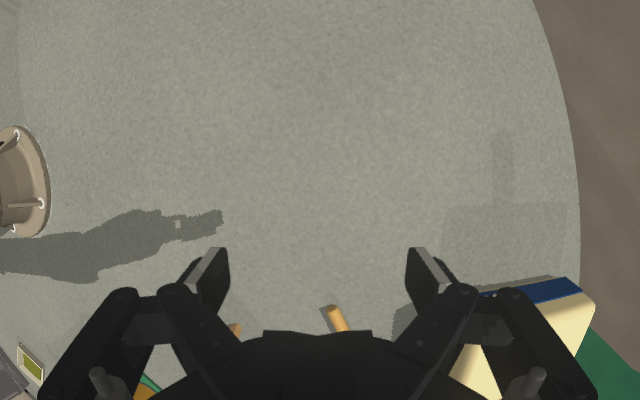

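The scene view shows the stand's green plate at (227..343, 177..215), with the ring at (310,167), the cup at (327,185) and the clamp at (232,170). The rack is at (415,200), with the steel funnel at (415,176) and the blue one at (419,208). I'll zoom in next.

```bash
python3 - <<'E'
import cv2
a=cv2.imread("pics/scene0.png")[140:240,215:375]
cv2.imwrite("pics/z1.png",cv2.resize(a,None,fx=5,fy=5,interpolation=cv2.INTER_CUBIC))
a=cv2.imread("pics/scene0.png")[155:245,380:490]
cv2.imwrite("pics/z2.png",cv2.resize(a,None,fx=6,fy=6,interpolation=cv2.INTER_CUBIC))
a=cv2.imread("pics/side0.png")[155:315,230:400]
cv2.imwrite("pics/z3.png",cv2.resize(a,None,fx=3.5,fy=3.5,interpolation=cv2.INTER_CUBIC))
E
```

```text
(no output)
```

View pics/z1.png

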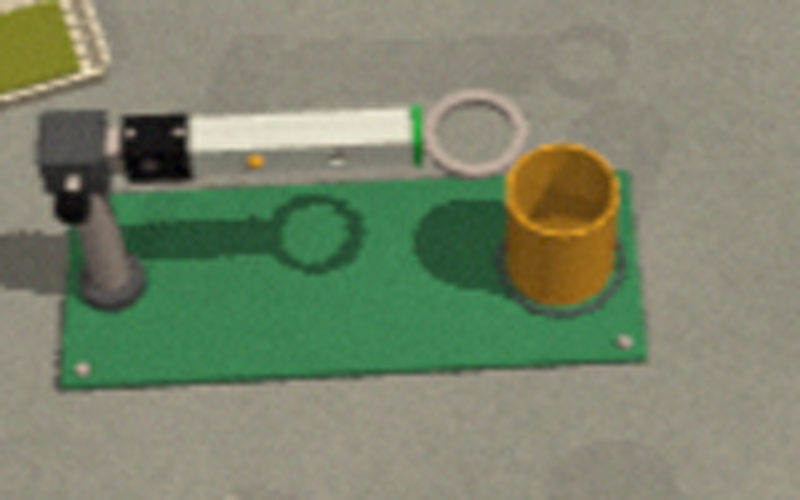

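View pics/z2.png

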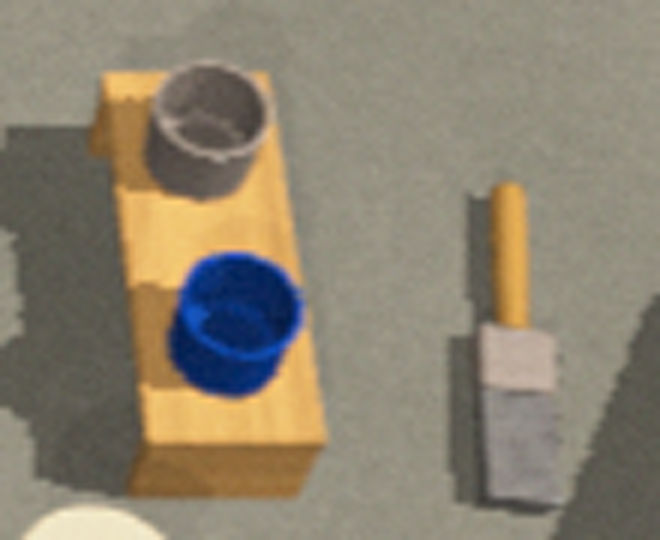

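View pics/z3.png

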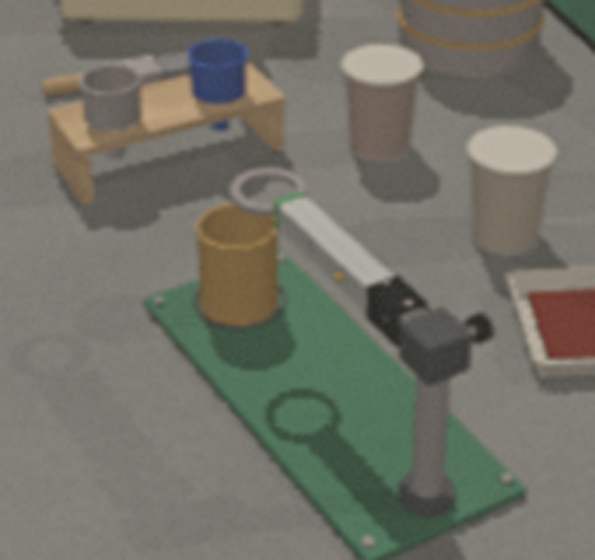

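The zooms show what I need. The +x button is an orange dot at about (266,172) in the scene view. The black collar, the green band and the ring are clear, and so is the steel funnel's rim. Next I'll segment these and cast rays.

```bash
cat > h.py <<'E'
import numpy as np, cv2
from plant import *
def ray(cam,uv):
    c=calibration(cam);T=c["world_to_cam"];R=T[:3,:3];o=-R.T@T[:3,3]
    d=R.T@np.array([(uv[0]-c["cx"])/c["fx"],(uv[1]-c["cy"])/c["fy"],1.]);return o,d/np.linalg.norm(d)
def onz(cam,uv,z):
    o,d=ray(cam,uv);return o+d*(z-o[2])/d[2]
def tri(u1,u2):
    o1,d1=ray("scene",u1);o2,d2=ray("side",u2)
    s=np.linalg.lstsq(np.c_[d1,-d2],o2-o1,rcond=None)[0]
    a=o1+d1*s[0];b=o2+d2*s[1];return (a+b)/2,np.linalg.norm(a-b)
def proj(cam,p):
    c=calibration(cam);q=c["world_to_cam"]@np.r_[p,1];return np.array([c["fx"]*q[0]/q[2]+c["cx"],c["fy"]*q[1]/q[2]+c["cy"]])
E
python3 - <<'E'
from h import *
def hsv(n): return cv2.cvtColor(cv2.imread(f"pics/{n}0.png"),cv2.COLOR_BGR2HSV)
def hull(mask,roi):
    m=np.zeros_like(mask);x0,y0,x1,y1=roi;m[y0:y1,x0:x1]=mask[y0:y1,x0:x1]
    cs=cv2.findContours(m,cv2.RETR_EXTERNAL,cv2.CHAIN_APPROX_NONE)[0]
    return max(cs,key=cv2.contourArea)
for n,roi in [("scene",(215,165,360,225)),("side",(255,215,400,320))]:
    H=hsv(n);g=cv2.inRange(H,(60,80,30),(90,255,200))
    c=hull(g,roi);r=cv2.minAreaRect(c)
    # plate corners
    q=cv2.approxPolyDP(cv2.convexHull(c),4,True)[:,0]
    for u in q:print(n,"plate",u,onz(n,u,.01)[:2].round(4))
# rack wood
H=hsv("scene")
for (x,y) in [(415,165),(305,160)]: pass
b=cv2.inRange(H,(105,120,40),(125,255,255));c=hull(b,(400,190,440,230));print("blue",cv2.boundingRect(c))
# green band
print("band px",[ (u,H[172-4,u]) for u in range(295,302)])
o=cv2.inRange(H,(8,120,120),(25,255,255));ys,xs=np.nonzero(o[165:178,258:275]);print("btn",xs.mean()+258,ys.mean()+165,len(xs))
S=hsv("side");o=cv2.inRange(S,(8,110,100),(25,255,255));ys,xs=np.nonzero(o[225:240,318:335]);print("btn side",xs.mean()+318,ys.mean()+225,len(xs))
E
python3 - <<'E'
import cv2
a=cv2.imread("pics/scene0.png")
cv2.imwrite("pics/z4.png",cv2.resize(a[150:190,255:335],None,fx=10,fy=10,interpolation=cv2.INTER_NEAREST))
cv2.imwrite("pics/z5.png",cv2.resize(a[160:195,395:435],None,fx=14,fy=14,interpolation=cv2.INTER_NEAREST))
E
```

```text
scene plate [340 175] [0.4133 0.0356]
scene plate [343 211] [0.5527 0.0646]
scene plate [227 216] [ 0.6319 -0.3007]
scene plate [229 186] [ 0.5191 -0.3256]
scene plate [237 179] [ 0.4872 -0.3067]
side plate [331 310] [ 0.4863 -0.3141]
blue (409, 197, 21, 24)
band px [(295, array([ 22,  35, 184], dtype=uint8)), (296, array([ 27,  29, 169], dtype=uint8)), (297, array([ 54,  82, 152], dtype=uint8)), (298, array([ 64, 191, 140], dtype=uint8)), (299, array([ 53,  99, 129], dtype=uint8)), (300, array([ 15,  44, 164], dtype=uint8)), (301, array([ 14,  43, 188], dtype=uint8))]
btn 265.7142857142857 172.0 7
btn side 326.6666666666667 233.33333333333334 3
```

View pics/z4.png

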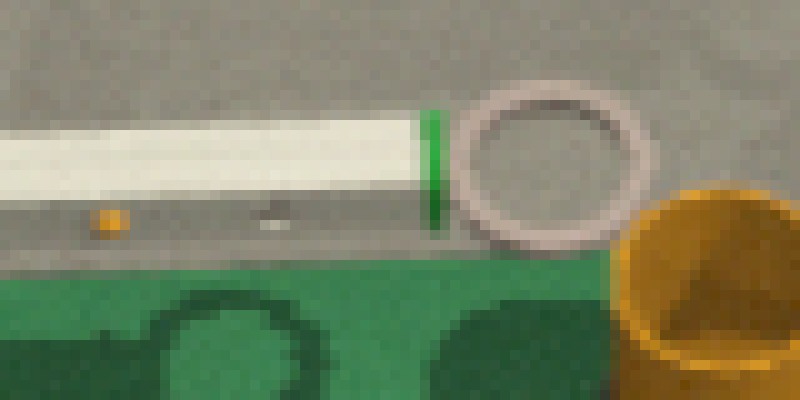

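View pics/z5.png

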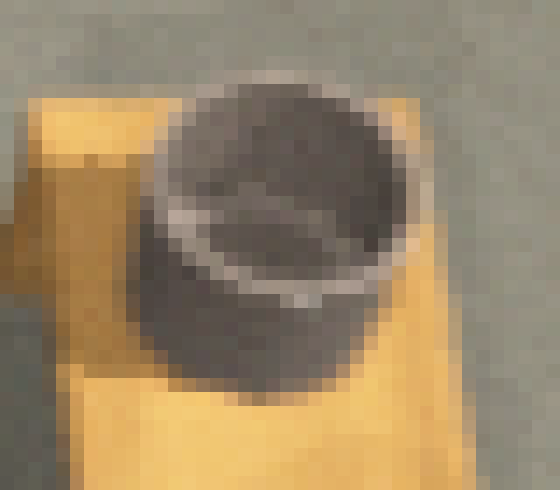

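```bash
python3 - <<'E'
from h import *
pts=np.array([[.5527,.0646],[.6319,-.3007],[.4133,.0356]])
d=pts[0]-pts[1];print("len",np.linalg.norm(d),"yaw",np.degrees(np.arctan2(-d[0],d[1])), "w",np.linalg.norm(pts[0]-pts[2]))
yaw=np.arctan2(-d[0],d[1]);ex=np.array([np.cos(yaw),np.sin(yaw)]);ey=np.array([-ex[1],ex[0]])
# plate centre: is 10mm along y? print
b=onz("scene",(265.7,172),.160)[:2]-.0165*ex;print("pinch from btn",b, "orig",b+.03*ey)
print("tri btn",tri((265.7,172),(326.7,233.3)))
r=onz("scene",(310.0,166.0),.162);print("ring",r,"rel pinch",(r[:2]-b)@ex,(r[:2]-b)@ey)
bd=onz("scene",(298,165),.1725);print("band",(bd[:2]-b)@ex,(bd[:2]-b)@ey)
f=onz("scene",(415.6,173.0),.110);print("funnel",f)
for p,n in [(r,"ring"),(f,"fun")]: print(n,proj("side",p))
# cup top rim center zoom z4
c=onz("scene",(255+72.0,150+27.5),.095);print("cup",c,"rel",(c[:2]-b)@ex,(c[:2]-b)@ey)
# blue rim
bl=onz("scene",(380+242/6-.5,155+303/6-.5),.110);print("blue",bl,np.linalg.norm(bl-f))
E
```

```text
len 0.37378701154534516 yaw 12.232862784305286 w 0.14238454972362694
pinch from btn [ 0.52766654 -0.18210943] orig [ 0.52130997 -0.1527906 ]
tri btn (array([ 0.52879466, -0.17764417,  0.14955085]), np.float64(0.016028382538159965))
ring [ 0.50134327 -0.05097672  0.162     ] rel pinch 0.002059519888212223 0.1337327965573661
band 0.004282624352115695 0.09773297418711248
funnel [0.4360033 0.2752732 0.11     ]
ring [305.85479435 208.71466388]
fun [261.17686585 176.99453757]
cup [0.48888195 0.00053546 0.095     ] rel 0.0007958220704885426 0.1867157380354901
blue [0.55237206 0.29308395 0.11      ] 0.11772387870970787
```

```bash
cat >> h.py <<'E'
def Q(deg): a=np.radians(deg)/2; return [0,np.cos(a),np.sin(a),0]
def wray(uv,obs,c=None):
    c=c or calibration("wrist");from scipy.spatial.transform import Rotation as Ro
    x=(uv[0]-c["cx"])/c["fx"];y=(uv[1]-c["cy"])/c["fy"];th=np.hypot(x,y)
    d=np.array([np.sin(th)*x/th,np.sin(th)*y/th,np.cos(th)]) if th>0 else np.array([0,0,1.])
    q=obs["ee_rot"];R=Ro.from_quat([q[1],q[2],q[3],q[0]]).as_matrix();T=c["tool_from_camera"]
    return obs["position"]+R@T[:3,3],R@T[:3,:3]@d
def wonz(uv,obs,z):
    o,d=wray(uv,obs);return o+d*(z-o[2])/d[2]
def wproj(p,obs):
    from scipy.spatial.transform import Rotation as Ro
    c=calibration("wrist");q=obs["ee_rot"];R=Ro.from_quat([q[1],q[2],q[3],q[0]]).as_matrix();T=c["tool_from_camera"]
    v=T[:3,:3].T@(R.T@(np.asarray(p)-obs["position"])-T[:3,3]);r=np.hypot(v[0],v[1]);th=np.arctan2(r,v[2])
    return np.array([c["cx"]+c["fx"]*th*v[0]/r,c["cy"]+c["fy"]*th*v[1]/r])
E
python3 - <<'E'
from h import *
for a in (12.2,192.2,-167.8):
    print(a,ik([.5277,-.182,.26],Q(a)),ik([.489,.003,.22],Q(a)))
for a in (98.8,-81.2,8.8,188.8): print(a,ik([.436,.275,.2],Q(a)))
E
```

```text
12.2 [-0.43772088  0.46890264  1.13157765  1.39901149 -0.42167839  1.53394124
  0.87777549] [-0.64253531  0.20051105  0.71841511  1.65420398 -0.13514961  1.33762335
  0.31020525]
192.2 [-0.43563139  0.46695484  1.12678682  1.39894909 -0.41895988  1.53295497
 -2.26613047] [-0.9364602   0.28740147  1.12926931  1.6618178  -0.26508998  1.3614761
 -2.69589559]
-167.8 [-0.43563139  0.46695484  1.12678682  1.39894909 -0.41895988  1.53295497
 -2.26613047] [-0.9364602   0.28740147  1.12926931  1.6618178  -0.26508998  1.3614761
 -2.69589559]
98.8 [-0.71595394  0.23881193  0.14819079  1.60711116 -0.03627155  1.2983607
  1.16223907]
-81.2 [-1.0348306   0.25822421  0.54865109  1.61884067 -0.13852566  1.30356081
 -1.88147459]
8.8 [-0.88276677  0.24421813  0.35536876  1.61340169 -0.08743122  1.29967425
 -0.36005223]
188.8 [-0.55714594  0.24157764 -0.04770287  1.60096683  0.01184178  1.29933056
  2.68854058]
```

```bash
python3 - <<'E'
from h import *
o=get_obs();q=o["qpos"].copy();q[0]=.333;q[2]=0;q[6]=.545
move_joints(q);o=get_obs();print(o["t"],o["position"])
q=ik([.5277,-.182,.25],Q(12.2));print(q)
move_pose([.5277,-.182,.25],Q(12.2))
o=get_obs();im=camera("wrist");cv2.imwrite("pics/w1.png",im[:,:,::-1]);print(o["t"],o["position"],o["ee_rot"])
np.save("w1.npy",dict(o),allow_pickle=True)
E
```

```text
2.8583 [ 0.5143223  -0.19244629  0.1982362 ]
[ 0.30557648  0.3079992  -0.00543915  1.39125979  0.00166258  1.44233812
  0.51311046]
3.1917 [ 0.52964139 -0.18057969  0.25191732] [5.58040111e-04 9.94155738e-01 1.07933792e-01 2.08681758e-03]
```

View pics/w1.png

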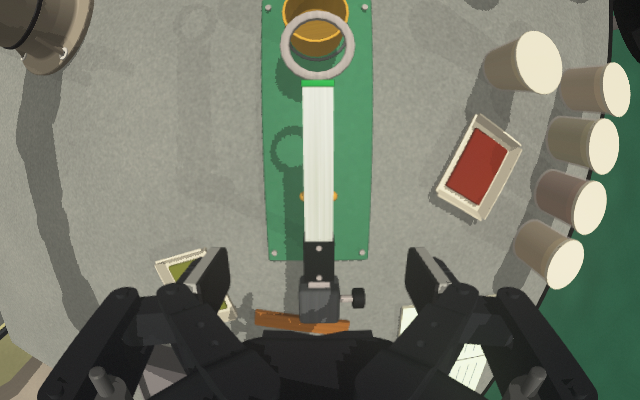

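The wrist view shows both brass buttons, at about (303,197) and (334,197). The arm runs almost vertically, the green band is at row 83, the collar edge is near row 242 and the ring centre is near (318,45). I'll measure the edges.

```bash
python3 - <<'E'
from h import *
o=np.load("w1.npy",allow_pickle=True).item()
im=cv2.imread("pics/w1.png");H=cv2.cvtColor(im,cv2.COLOR_BGR2HSV)
white=cv2.inRange(H,(0,0,200),(60,60,255))
L=[];Rr=[]
for r in range(95,235,10):
    xs=np.nonzero(white[r,285:350])[0]+285
    l=wonz((xs[0]-.5,r),o,.1725);g=wonz((xs[-1]+.5,r),o,.1725)
    L.append(l[:2]);Rr.append(g[:2])
L=np.array(L);Rr=np.array(Rr)
print("width",np.linalg.norm(L-Rr,axis=1).mean())
C=(L+Rr)/2;d=C[0]-C[-1];d/=np.linalg.norm(d);yaw=np.arctan2(-d[0],d[1]);print("yaw",np.degrees(yaw))
ex=np.array([np.cos(yaw),np.sin(yaw)]);ey=np.array([-ex[1],ex[0]])
c0=C.mean(0);print("cx",C@ex)
org=cv2.inRange(H,(8,100,100),(25,255,255))
bt=[]
for x0,x1 in ((290,304),(334,345)):
    ys,xs=np.nonzero(org[188:208,x0:x1]);p=wonz((xs.mean()+x0,ys.mean()+188),o,.16);bt.append(p[:2]);print("btn",xs.mean()+x0,ys.mean()+188,len(xs),p,p[:2]@ex,p[:2]@ey)
p=wonz((318,80.5),o,.1725);print("band front?",p[:2]@ey)
p=wonz((318,242),o,.1725);print("collar front",p[:2]@ey)
# ring: fit ellipse of outer
edges=cv2.inRange(H,(0,0,120),(180,60,230))
cs,_=cv2.findContours(edges[5:82,275:362],cv2.RETR_EXTERNAL,cv2.CHAIN_APPROX_NONE)
print([ (i,H[i,318].tolist()) for i in list(range(8,16))+list(range(70,90))])
E
python3 - <<'E'
import cv2
a=cv2.imread("pics/w1.png")
cv2.imwrite("pics/z6.png",cv2.resize(a[0:100,260:375],None,fx=6,fy=6,interpolation=cv2.INTER_NEAREST))
cv2.imwrite("pics/z7.png",cv2.resize(a[180:260,280:360],None,fx=7,fy=7,interpolation=cv2.INTER_NEAREST))
E
```

```text
width 0.024583839184184757
yaw 12.917186640072275
cx [0.4770964  0.47743504 0.47696392 0.47689812 0.47683242 0.47717758
 0.47670079 0.47704953 0.47698568 0.47692156 0.47685702 0.47679193
 0.47672612 0.4770964 ]
btn 301.73333333333335 196.0 30 [ 0.51695479 -0.18538427  0.16      ] 0.46243156541371716 -0.29625433902721776
btn 334.8181818181818 195.8181818181818 22 [ 0.54570289 -0.17890141  0.16      ] 0.49190136901459225 -0.29636194896511786
band front? -0.1967482348463745
collar front -0.3354172447199473
[(8, [20, 164, 112]), (9, [20, 175, 153]), (10, [18, 85, 179]), (11, [16, 35, 204]), (12, [16, 33, 209]), (13, [16, 33, 204]), (14, [14, 32, 202]), (15, [16, 32, 198]), (70, [68, 94, 106]), (71, [65, 61, 109]), (72, [16, 31, 195]), (73, [16, 32, 205]), (74, [14, 30, 204]), (75, [17, 31, 191]), (76, [17, 32, 186]), (77, [17, 29, 182]), (78, [17, 30, 177]), (79, [53, 57, 160]), (80, [64, 139, 183]), (81, [66, 170, 192]), (82, [66, 174, 189]), (83, [66, 175, 185]), (84, [66, 171, 183]), (85, [65, 169, 169]), (86, [59, 72, 164]), (87, [44, 27, 210]), (88, [33, 13, 231]), (89, [33, 13, 231])]
```

View pics/z6.png

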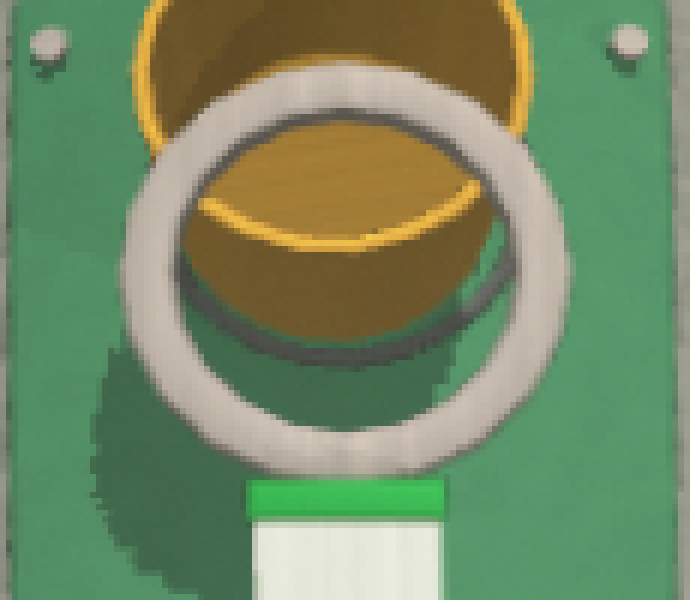

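View pics/z7.png

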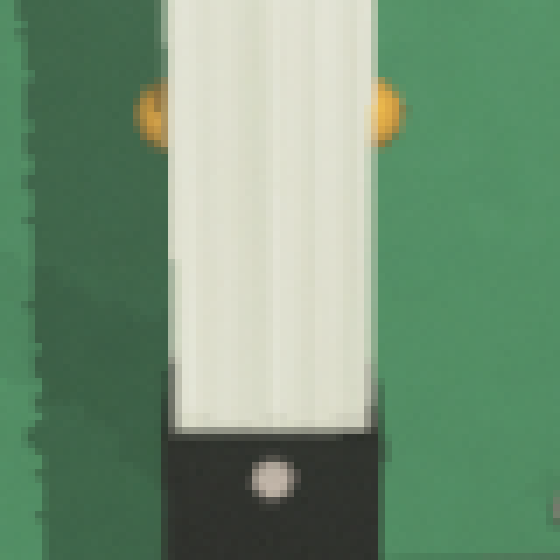

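```bash
cat > meas.py <<'E'
from h import *
def meas(im,o,btn=True,rows=range(100,185,6),x0=285,x1=352):
    H=cv2.cvtColor(im,cv2.COLOR_BGR2HSV);white=cv2.inRange(H,(0,0,200),(60,60,255))
    C=[];W=[]
    for r in rows:
        xs=np.nonzero(white[r,x0:x1])[0]+x0
        if len(xs)<10: continue
        l=wonz((xs[0]-.5,r),o,.1725);g=wonz((xs[-1]+.5,r),o,.1725);C.append((l+g)[:2]/2);W.append(np.linalg.norm(l-g))
    C=np.array(C);d=np.linalg.svd(C-C.mean(0))[2][0];d*=np.sign(d[1]);yaw=np.arctan2(-d[0],d[1])
    return C.mean(0),yaw,np.mean(W)
E
python3 - <<'E'
from meas import *
wait(.3)
o=get_obs();im=camera("wrist")[:,:,::-1].copy();cv2.imwrite("pics/w2.png",im);print(o["t"],o["position"],o["ee_rot"],abs(o["qd"]).max())
np.save("w2.npy",dict(o),allow_pickle=True)
c,yaw,w=meas(im,o);ex=np.array([np.cos(yaw),np.sin(yaw)]);ey=np.array([-ex[1],ex[0]])
print("yaw",np.degrees(yaw),"w",w,"cx",c@ex)
H=cv2.cvtColor(im,cv2.COLOR_BGR2HSV);org=cv2.inRange(H,(8,100,100),(25,255,255))[150:260,280:360]
n,_,st,ce=cv2.connectedComponentsWithStats(org)
for i in range(1,n):
    if st[i,4]>8:
        p=wonz(ce[i]+[280,150],o,.16);print("btn",ce[i]+[280,150],st[i],p[:2]@ex,p[:2]@ey)
# ring outer & inner via green/gold vs grey
g=cv2.inRange(H,(0,0,120),(30,60,235));m=np.zeros_like(g);m[0:90,270:365]=g[0:90,270:365]
cs,h=cv2.findContours(m,cv2.RETR_CCOMP,cv2.CHAIN_APPROX_NONE)
for k in cs:
    if cv2.contourArea(k)>800:
        P=np.array([wonz(u,o,.164)[:2] for u in k[:,0]]);(cx,r)=cv2.minEnclosingCircle(P.astype(np.float32));e=cv2.fitEllipse((P*1000).astype(np.float32))
        pe=np.array(e[0])/1000;print("ring",np.array(cx)@ex,np.array(cx)@ey,r,"ell",pe@ex,pe@ey,e[1])
print("tool axis yaw",)
from scipy.spatial.transform import Rotation as Ro
q=o["ee_rot"];R=Ro.from_quat([q[1],q[2],q[3],q[0]]).as_matrix();print(R.round(4),np.degrees(np.arctan2(R[1,0],R[0,0])))
E
```

```text
3.5417 [ 0.52696054 -0.18212855  0.24904637] [-3.29581485e-04  9.94369533e-01  1.05963312e-01 -9.48969829e-04] 0.006716946121261067
yaw 12.46868369238234 w 0.02456615784264018 cx 0.47894635824343235
btn [305.07407407 196.        ] [23 42  5  9 27] 0.46433727048273854 -0.29256502450998517
btn [339.         195.52173913] [58 42  4  8 23] 0.4942324906728706 -0.2922432963139026
ring 0.4781465003922161 -0.16040100052305994 0.03149044141173363 ell 0.47834971012065836 -0.16023002123145413 (61.34648132324219, 61.55270004272461)
ring 0.4782077025444759 -0.16003836259073959 0.02512015961110592 ell 0.4784019321928906 -0.16019088907058376 (48.454681396484375, 49.15541458129883)
tool axis yaw
[[ 9.775e-01  2.107e-01 -2.000e-03]
 [ 2.107e-01 -9.775e-01  5.000e-04]
 [-1.800e-03 -9.000e-04 -1.000e+00]] 12.165390590233548
```

```bash
python3 - <<'E'
from meas import *
line_to([.5308,-.1821,.195],v=.1,rot=Q(12.4));wait(.25)
o=get_obs();im=camera("wrist")[:,:,::-1].copy();cv2.imwrite("pics/w3.png",im);print(o["t"],o["position"],o["contact_force"])
np.save("w3.npy",dict(o),allow_pickle=True)
E
```

```text
4.5417 [ 0.53129594 -0.18226223  0.19583071] [ 0.57368099 -0.4829157  -0.2204685 ]
```

View pics/w3.png

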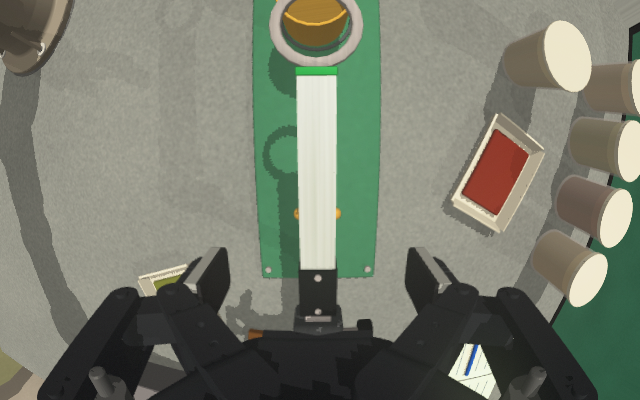

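The arm is centred between the fingers, which are at x≈217 and x≈418. The buttons are at about (297,213) and (339,213). I'll remeasure from here.

```bash
python3 - <<'E'
from meas import *
o=np.load("w3.npy",allow_pickle=True).item();im=cv2.imread("pics/w3.png")
c,yaw,w=meas(im,o,rows=range(85,260,8),x0=285,x1=350);print(np.degrees(yaw),w)
yaw=np.radians(12.4);ex=np.array([np.cos(yaw),np.sin(yaw)]);ey=np.array([-ex[1],ex[0]]);print("cx",c@ex, "tcp",o["position"][:2]@ex,o["position"][:2]@ey)
H=cv2.cvtColor(im,cv2.COLOR_BGR2HSV);org=cv2.inRange(H,(8,100,100),(25,255,255))[190:240,280:360]
n,_,st,ce=cv2.connectedComponentsWithStats(org)
for i in range(1,n):
    if st[i,4]>8:
        p=wonz(ce[i]+[280,190],o,.16);print("btn",ce[i]+[280,190],st[i],p[:2]@ex,p[:2]@ey)
for r in (66,75,269): p=wonz((318,r),o,.1725);print(r,p[:2]@ey)
E
```

```text
12.86397680244151 0.024784943516637327
cx 0.47937748750248255 tcp 0.4797638770958876 -0.2920984791671557
btn [296.11904762 213.61904762] [14 18  5 11 42] 0.46466211641813915 -0.2922816117431015
btn [337.65909091 213.09090909] [56 18  5 11 44] 0.49437170161708266 -0.29187485323665774
66 -0.19142683963514953
75 -0.19730787711442543
269 -0.3302276889360288
```

```bash
python3 - <<'E'
from h import *
gripper_to(.060)
line_to([.5305,-.1821,.139],v=.08);wait(.1)
o=get_obs();print(o["t"],o["position"],o["contact_force"],o["grip_width"])
gripper_to(.036,strength=45);o=get_obs();print(o["t"],o["contact_force"],o["grip_width"])
gripper_to(.020,strength=45);wait(.2);o=get_obs();print(o["t"],o["position"],o["contact_force"],o["wrist_torque"],o["grip_width"])
E
```

```text
5.9167 [ 0.5311622  -0.18230082  0.1398343 ] [-0.04131767 -0.75895317 -0.76883309] 0.059897147524999
6.275 [-0.1202968   0.26845227  0.20695822] 0.03566504546154476
6.7833 [ 0.53121034 -0.18198382  0.13937046] [1.62994169 1.10325764 1.4731966 ] [ 0.08462419 -0.42356585  0.03321009] 0.020331000714123176
```

```bash
python3 - <<'E'
from h import *
a=camera("wrist")[:,:,::-1];b=camera("side")[:,:,::-1]
cv2.imwrite("pics/w4.png",a)
cv2.imwrite("pics/s4.png",cv2.resize(b[160:300,240:400],None,fx=4,fy=4))
E
```

```text
(no output)
```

View pics/w4.png

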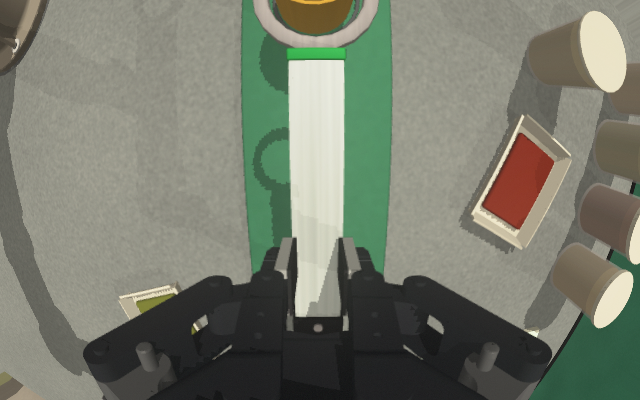

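View pics/s4.png

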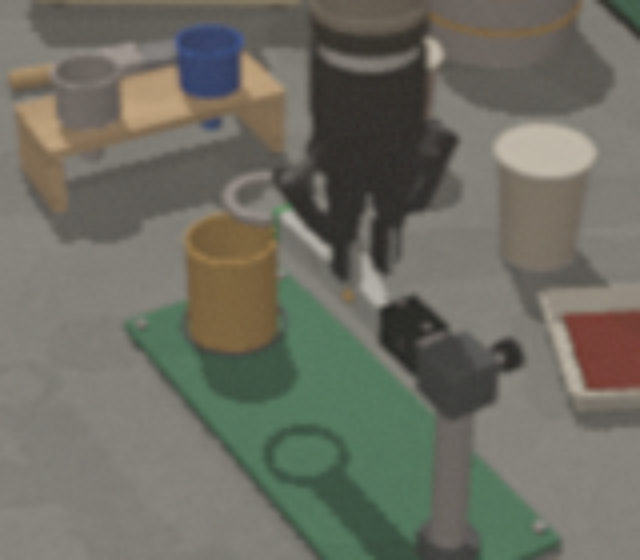

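```bash
python3 - <<'E'
from h import *
f=lambda p:((proj("side",p)-[240,160])*4).round()
o=get_obs();print(o["position"],o["grip_width"],"tcp",f(o["position"]))
ex=np.array([.9767,.2147,0])
for z in (.15,.16): print("btn near",z,f(np.array([.5312,-.182,z])-.016*ex))
t=o["position"]-.0125*ex;print("near fingertip",f(t))
print("post base",f([.5312+.168*0+.2147*.108,-.182-.9767*.108,.01]))
b=camera("side")[:,:,::-1];cv2.imwrite("pics/s5.png",cv2.resize(b[190:250,290:360],None,fx=9,fy=9,interpolation=cv2.INTER_NEAREST))
s=camera("scene")[:,:,::-1];cv2.imwrite("pics/c5.png",cv2.resize(s[140:210,220:340],None,fx=6,fy=6,interpolation=cv2.INTER_NEAREST))
E
```

```text
[ 0.53121134 -0.18197119  0.1393821 ] 0.02074581519326635 tcp [363. 314.]
btn near 0.15 [343. 308.]
btn near 0.16 [343. 296.]
near fingertip [347. 319.]
post base [445. 549.]
```

View pics/s5.png

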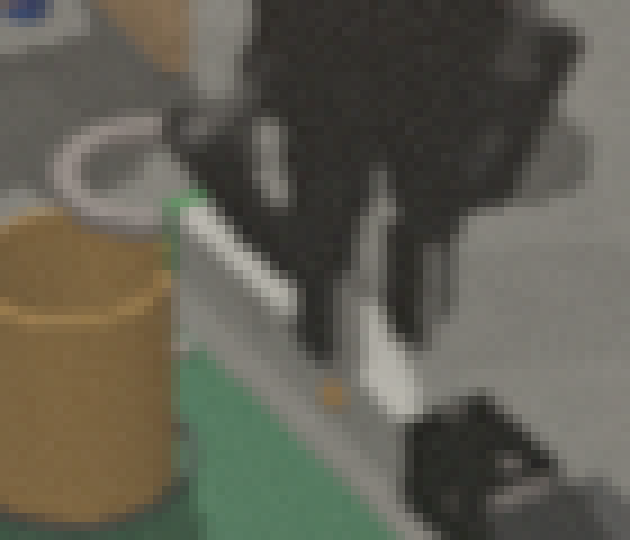

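View pics/c5.png

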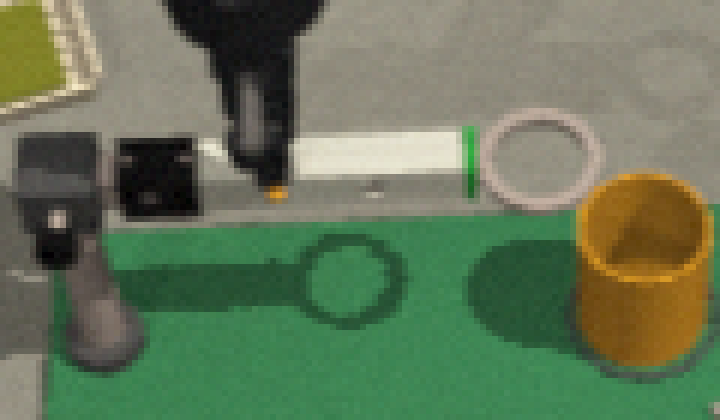

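```bash
python3 - <<'E'
from h import *
c=calibration("wrist");T=c["tool_from_camera"]
def tool(uv):
    x=(uv[0]-c["cx"])/c["fx"];y=(uv[1]-c["cy"])/c["fy"];th=np.hypot(x,y)
    return T[:3,3],T[:3,:3]@np.array([np.sin(th)*x/th,np.sin(th)*y/th,np.cos(th)])
for uv,w in [((228,249),-.0425),((406,249),.0425),((297,238),-.0102),((340,238),.0102),((297,238),-.0125),((340,238),.0125)]:
    o,d=tool(uv);s=(w-o[0])/d[0];print(uv,w,(o+d*s).round(4))
E
python3 - <<'E'
import cv2
a=cv2.imread("pics/w4.png")
cv2.imwrite("pics/z8.png",cv2.resize(a[220:350,240:400],None,fx=5,fy=5,interpolation=cv2.INTER_NEAREST))
E
```

```text
(228, 249) -0.0425 [-0.0425 -0.0079 -0.0443]
(406, 249) 0.0425 [ 0.0425 -0.0073 -0.0428]
(297, 238) -0.0102 [-0.0102 -0.0091 -0.0321]
(340, 238) 0.0102 [ 0.0102 -0.0142 -0.0445]
(297, 238) -0.0125 [-0.0125  0.0047  0.0012]
(340, 238) 0.0125 [ 0.0125 -0.0025 -0.0161]
```

View pics/z8.png

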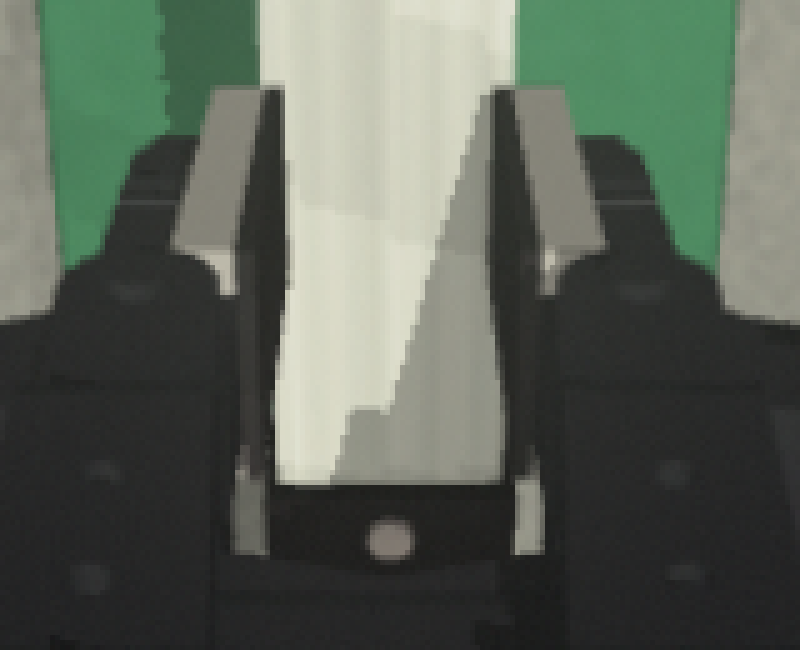

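Commanding 0.020 m closed the fingers fully, and all three views put the fingertips at z≈0.172. They have closed just above the tube, so the real tips sit about 35 mm behind the reported TCP at this opening. I'll open, go lower in steps and check by camera.

```bash
python3 - <<'E'
from h import *
gripper_to(.055)
for z in (.125,.108):
    line_to([.5303,-.1823,z],v=.08);wait(.1);o=get_obs();print(o["t"],o["position"],o["contact_force"],o["grip_width"])
    if abs(o["contact_force"]).max()>4: break
a=camera("wrist")[:,:,::-1];cv2.imwrite("pics/w6.png",a)
b=camera("side")[:,:,::-1];cv2.imwrite("pics/s6.png",cv2.resize(b[190:250,290:360],None,fx=9,fy=9,interpolation=cv2.INTER_NEAREST))
E
```

```text
7.8333 [ 0.53034422 -0.18233698  0.12507418] [-0.22120927  0.31033009 -0.00903372] 0.055025934487855296
8.2917 [ 0.5306205  -0.18236408  0.10837883] [-0.79608548 -0.1650509  -0.44088857] 0.05486259415222987
```

View pics/w6.png

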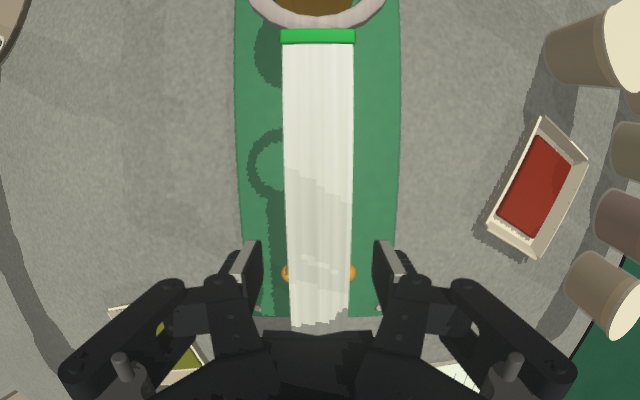

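View pics/s6.png

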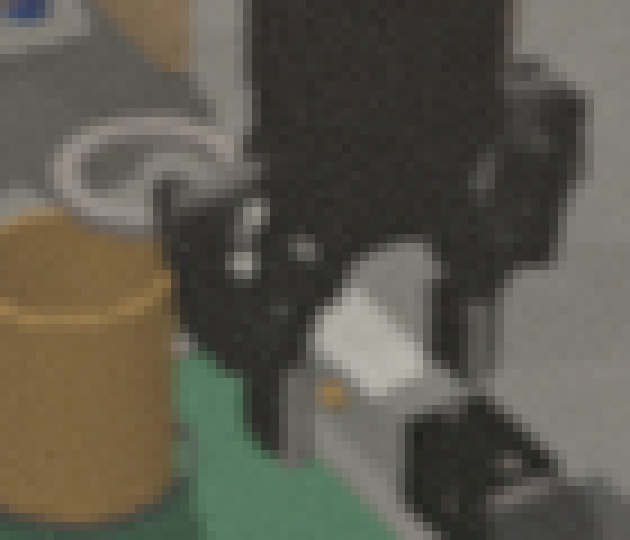

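```bash
python3 - <<'E'
from h import *
ex=np.array([.9767,.2147,0]);ey=np.array([-.2147,.9767,0]);P=np.array([.5306,-.1824,0])
for z in (.13,.14,.15):
  print(z,[((proj("side",P-ex*.0275+ey*s+[0,0,z])-[290,190]+.5)*9).round() for s in(-.011,.011)])
o=get_obs()
for s in (-.0165,.0165): print("btn wrist", wproj(P+ex*s+[0,0,.16],o))
E
```

```text
0.13 [array([310., 513.]), array([272., 475.])]
0.14 [array([311., 487.]), array([273., 449.])]
0.15 [array([311., 460.]), array([273., 422.])]
btn wrist [280.87783026 272.41202789]
btn wrist [353.81092514 272.41386976]
```

```bash
python3 - <<'E'
from h import *
line_to([.5303,-.1822,.104],v=.06);wait(.1);o=get_obs();print(o["t"],o["position"],o["contact_force"])
gripper_to(.037,strength=45);o=get_obs();print(o["t"],o["contact_force"],o["grip_width"])
gripper_to(.020,strength=45);wait(.15);o=get_obs();print(o["t"],o["position"],o["contact_force"],o["wrist_torque"],o["grip_width"])
a=camera("wrist")[:,:,::-1];cv2.imwrite("pics/w7.png",a)
b=camera("side")[:,:,::-1];cv2.imwrite("pics/s7.png",cv2.resize(b[190:250,290:360],None,fx=9,fy=9,interpolation=cv2.INTER_NEAREST))
E
```

```text
8.7417 [ 0.53026931 -0.18219194  0.10395123] [-0.34068874 -0.47491573  0.52891849]
9.0583 [ 0.19613886 -0.44590052  0.30940529] 0.0371440393578763
9.4583 [ 0.53131026 -0.18210239  0.10448723] [ 1.6614739  -0.22922458  1.63163038] [ 0.09162089 -0.44686497  0.27859297] 0.024309902576534627
```

View pics/w7.png

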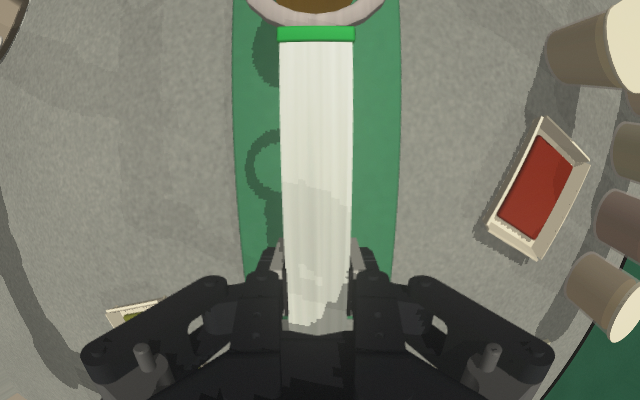

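View pics/s7.png

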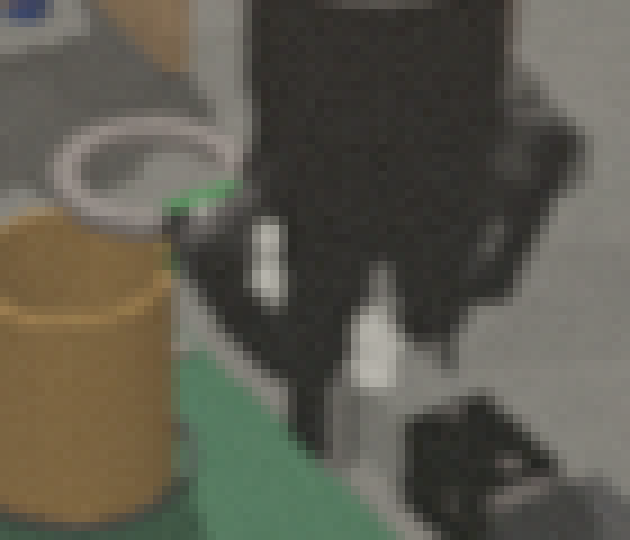

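Both buttons are covered by the pads and the grip stopped at 24.3 mm, so the fingers hold the tube. I'll start the pull in small steps with force checks.

```bash
cat >> h.py <<'E'
YAW=np.radians(12.45);EX=np.array([np.cos(YAW),np.sin(YAW),0]);EY=np.array([-np.sin(YAW),np.cos(YAW),0])
def st():
    o=get_obs();f=o["contact_force"];return o,f@EX,f@EY,f[2]
E
python3 - <<'E'
from h import *
o=get_obs();B=o["position"].copy();B[2]=.1042;np.save("B.npy",B)
for s in [.001,.002,.003,.004,.005,.007,.009,.012]:
    line_to(list(B+EY*s),v=.03);o,fx,fy,fz=st()
    print(s,round(o["t"],2),"act",((o["position"]-B)@EY*1e3).round(2),"f",np.round([fx,fy,fz],1),"w",o["grip_width"].round(4))
    if abs(fy)>22: print("abort");break
E
```

```text
Traceback (most recent call last):
AttributeError: 'float' object has no attribute 'round'
```

```bash
cat > pull.py <<'E'
from h import *
B=np.load("B.npy")
def pull(ss,lim,v=.03,w=0):
    for s in ss:
        line_to(list(B+EY*s),v=v)
        if w: wait(w)
        o,fx,fy,fz=st()
        print(round(s,4),round(o["t"],2),"act",round(float((o["position"]-B)@EY*1e3),2),"f",np.round([fx,fy,fz],1),"w",round(float(o["grip_width"]),4))
        if abs(fy)>lim: print("LIMIT");return s
E
python3 - <<'E'
from pull import *
o,fx,fy,fz=st();print(o["t"],(o["position"]-B)@EY,fx,fy,fz)
pull([.002,.003,.004,.005,.007,.009,.012],22)
E
```

```text
9.8083 1.964581694595717e-06 1.101714874778453 -1.3533391021431593 2.9116090524788056
0.002 10.06 act 0.07 f [ 1.7 -5.2  0.7] w 0.0243
0.003 10.31 act 0.31 f [ 1.9 -6.   0.8] w 0.0242
0.004 10.56 act 1.03 f [ 2.9 -6.3  0.5] w 0.0245
0.005 10.81 act 1.95 f [ 2.2 -5.3  1.1] w 0.0246
0.007 11.06 act 3.04 f [ 2.5 -8.   0.4] w 0.0241
0.009 11.31 act 3.75 f [ 4.  -9.  -1.4] w 0.0242
0.012 11.56 act 9.23 f [ 1.1 -6.8  0.3] w 0.0244
```

```bash
python3 - <<'E'
from pull import *
pull([.022,.032,.042,.044],14,v=.05)
a=camera("wrist")[:,:,::-1];cv2.imwrite("pics/w8.png",a)
b=camera("scene")[:,:,::-1];cv2.imwrite("pics/c8.png",cv2.resize(b[140:210,220:340],None,fx=6,fy=6,interpolation=cv2.INTER_NEAREST))
E
```

```text
0.022 11.91 act 20.75 f [ 2.1 -5.   2.9] w 0.0244
0.032 12.26 act 31.51 f [ 1.6 -4.2  4. ] w 0.0244
0.042 12.61 act 41.95 f [-0.7 -3.7  5.8] w 0.0246
0.044 12.86 act 43.04 f [-0.1 -5.6  5. ] w 0.0244
```

View pics/w8.png

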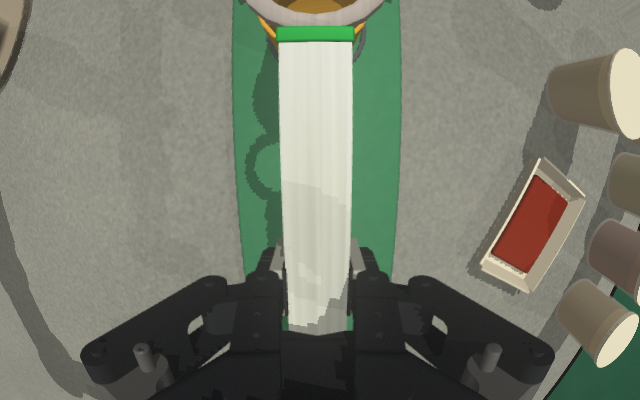

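View pics/c8.png

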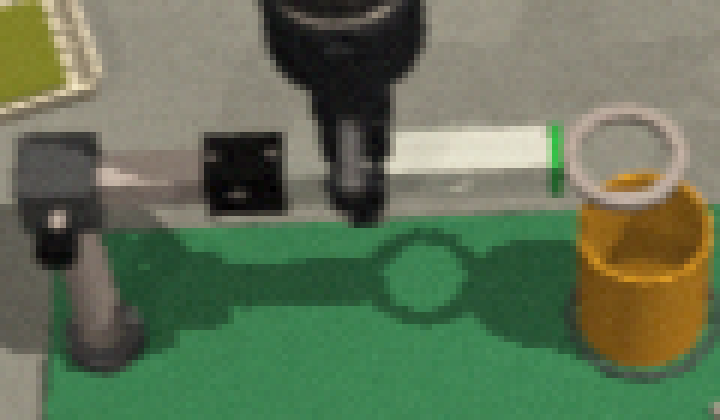

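The arm is out 43 mm and moving freely, and the buttons are riding inside. Now single-millimetre steps until it locks.

```bash
python3 - <<'E'
from pull import *
B[2]+=.0012
s=pull(np.arange(.045,.0675,.001),10.0,v=.03)
o,fx,fy,fz=st();print(fx,fy,fz)
E
```

```text
0.045 13.21 act 44.59 f [ 0.6 -5.  -0.5] w 0.0244
0.046 13.46 act 45.34 f [ 0.9 -5.7 -0.2] w 0.0245
0.047 13.71 act 46.25 f [ 0.4 -5.7  0.5] w 0.0243
0.048 13.96 act 47.29 f [ 0.7 -6.1  0.3] w 0.024
0.049 14.21 act 48.25 f [ 0.5 -6.1 -0.2] w 0.0246
0.05 14.46 act 49.29 f [ 1.2 -6.   0.4] w 0.0244
0.051 14.71 act 50.36 f [ 1.  -5.4 -0.4] w 0.0245
0.052 14.96 act 51.26 f [ 1.  -6.2 -0.3] w 0.0245
0.053 15.21 act 52.16 f [ 0.8 -5.6  0.1] w 0.0245
0.054 15.46 act 53.19 f [ 1.  -6.   0.2] w 0.0242
0.055 15.71 act 54.27 f [ 0.8 -6.   0.2] w 0.024
0.056 15.96 act 55.2 f [ 1.7 -6.  -0.7] w 0.0241
0.057 16.21 act 56.3 f [ 0.3 -5.3  0.4] w 0.0245
0.058 16.46 act 58.15 f [ 1.6 -4.9 -0.1] w 0.0244
0.059 16.71 act 61.57 f [ 0.9  0.2 -1.1] w 0.0243
0.06 16.96 act 61.59 f [ 0.8 -0.2 -4.2] w 0.0243
0.061 17.21 act 61.48 f [ 0.6 -1.2 -8.1] w 0.0244
0.062 17.46 act 61.61 f [  2.   -3.  -10.3] w 0.024
0.063 17.71 act 62.59 f [  2.9  -3.3 -14.4] w 0.0239
0.064 17.96 act 63.34 f [  3.4  -4.1 -14. ] w 0.0245
0.065 18.21 act 63.3 f [  2.9  -6.2 -15.3] w 0.0241
0.066 18.46 act 63.28 f [  4.   -8.3 -16. ] w 0.0244
0.067 18.71 act 63.31 f [  3.8  -9.7 -17.2] w 0.0241
3.8426796040740716 -9.710030265256451 -17.16840225482964
```

```bash
python3 - <<'E'
from pull import *
o,fx,fy,fz=st();print(o["position"],B+EY*.067,o["ee_rot"],Q(12.4),o["wrist_torque"])
a=camera("wrist")[:,:,::-1];cv2.imwrite("pics/w9.png",a)
b=camera("scene")[:,:,::-1];cv2.imwrite("pics/c9.png",cv2.resize(b[140:210,220:340],None,fx=6,fy=6,interpolation=cv2.INTER_NEAREST))
b=camera("side")[:,:,::-1];cv2.imwrite("pics/s9.png",cv2.resize(b[160:280,260:380],None,fx=5,fy=5,interpolation=cv2.INTER_NEAREST))
E
```

```text
[ 0.51725832 -0.12038495  0.10465903] [ 0.51686968 -0.11668693  0.1042    ] [2.27390989e-03 9.94254420e-01 1.07018223e-01 2.77179574e-04] [0, np.float64(0.9941509639723154), np.float64(0.10799935570602284), 0] [-1.42940672 -1.25687718  0.4748162 ]
```

View pics/w9.png

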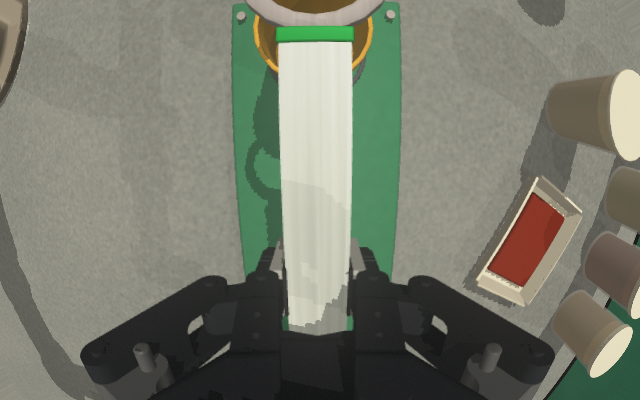

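View pics/c9.png

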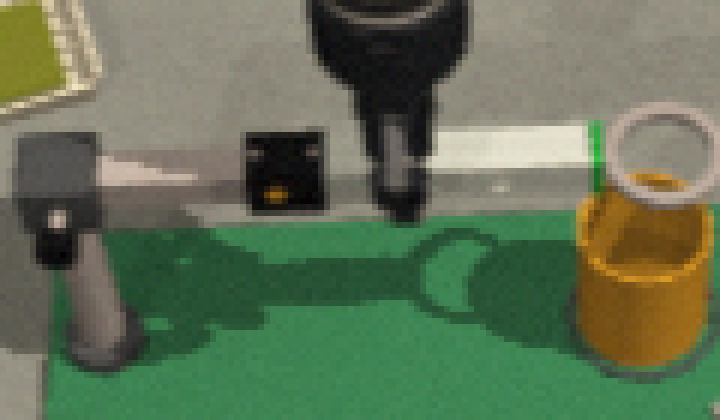

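View pics/s9.png

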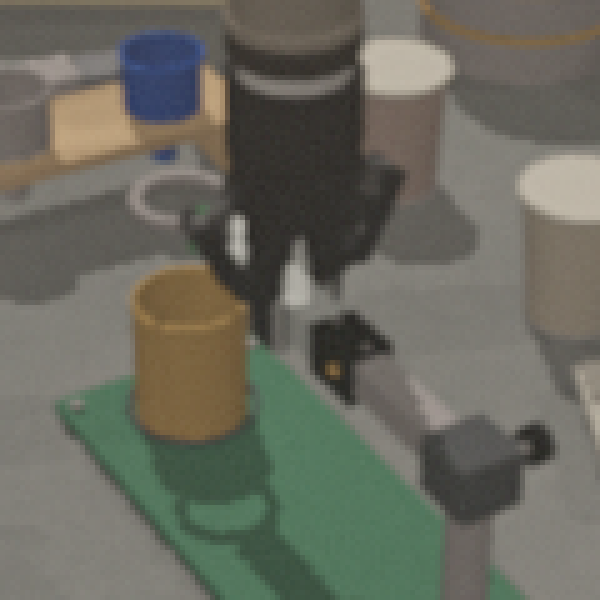

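The orange heads are out in the black collar on both sides, so the arm is locked. The last steps loaded the stop by about 10 N in total, roughly 2 N per button after friction. I'll unload, let go and rise.

```bash
python3 - <<'E'
from pull import *
B[2]=.1042
line_to(list(B+EY*.0635),v=.03);o,fx,fy,fz=st();print(o["t"],fx,fy,fz,(o["position"]-B)@EY)
line_to(list(B+EY*.0628-[0,0,.002]),v=.03);o,fx,fy,fz=st();print(o["t"],fx,fy,fz,(o["position"]-B)@EY)
gripper_to(.056);o,fx,fy,fz=st();print(o["t"],o["position"],fx,fy,fz,(o["position"]-B)@EY)
p=o["position"].copy();p[2]=.25;line_to(list(p),v=.15)
wait(.15)
o=get_obs();im=camera("wrist")[:,:,::-1].copy();cv2.imwrite("pics/w10.png",im);np.save("w10.npy",dict(o),allow_pickle=True);print(o["t"],o["position"])
E
```

```text
19.1333 0.11778152753284704 -2.780408295344139 -7.369552103201206 0.06329580113716711
19.3833 -5.446751782002802 0.5805971561458955 6.211133695658524 0.06329505129819045
19.7917 [ 0.51813813 -0.12042105  0.10231448] -0.48740293293164555 0.4530082483114861 0.21550029837594517 0.06308022879218156
21.075 [ 0.51747618 -0.12028148  0.24890048]
```

View pics/w10.png

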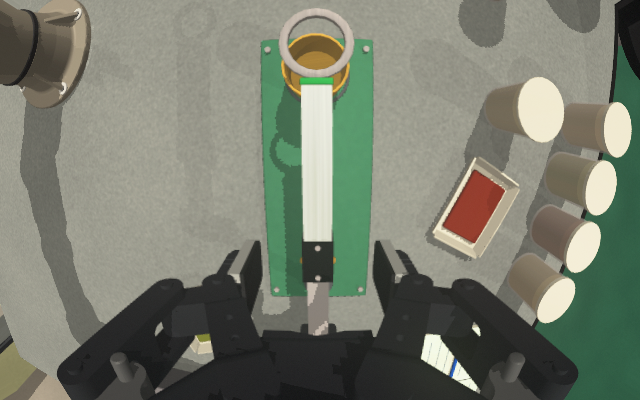

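The wrist view shows both brass heads in the collar at (303,261) and (333,261), and the ring over the cup with its centre near (316,43). I'll measure the ring and move over the steel funnel.

```bash
cat >> meas.py <<'E'
def ringfit(im,o,box,z,lo=(0,0,120),hi=(30,60,235),amin=800):
    H=cv2.cvtColor(im,cv2.COLOR_BGR2HSV);g=cv2.inRange(H,lo,hi);m=np.zeros_like(g);x0,y0,x1,y1=box;m[y0:y1,x0:x1]=g[y0:y1,x0:x1]
    cs,h=cv2.findContours(m,cv2.RETR_CCOMP,cv2.CHAIN_APPROX_NONE)
    for k in cs:
        if cv2.contourArea(k)>amin:
            P=np.array([wonz(u,o,z)[:2] for u in k[:,0]]);e=cv2.fitEllipse((P*1000).astype(np.float32))
            print("ell",np.round(np.array(e[0])/1000,4),np.round(e[1],1),"EX,EY",(np.array(e[0])/1000@EX[:2]).round(4),(np.array(e[0])/1000@EY[:2]).round(4))
E
python3 - <<'E'
from meas import *
o=np.load("w10.npy",allow_pickle=True).item();im=cv2.imread("pics/w10.png")
ringfit(im,o,(265,2,365,79),.164)
gripper_to(.085)
line_to([.48,.05,.26],v=.3)
move_pose([.436,.275,.20],Q(98.8));wait(.2)
o=get_obs();im=camera("wrist")[:,:,::-1].copy();cv2.imwrite("pics/w11.png",im);np.save("w11.npy",dict(o),allow_pickle=True);print(o["t"],o["position"])
E
```

```text
ell [0.4848 0.0172] [73.7 86. ] EX,EY 0.4772 -0.0877
ell [0.4892 0.0017] [33.3 49.8] EX,EY 0.478 -0.1038
23.4 [0.43741273 0.27314413 0.2002964 ]
```

View pics/w11.png

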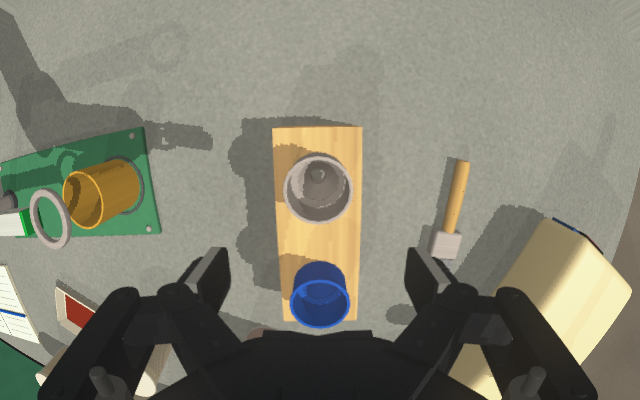

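The steel funnel's rim is centred near (318,189), standing on wood on all sides. I'll fit the rim, and redo the ring fit with a better mask.

```bash
python3 - <<'E'
from meas import *
o=np.load("w11.npy",allow_pickle=True).item();im=cv2.imread("pics/w11.png")
H=cv2.cvtColor(im,cv2.COLOR_BGR2HSV)
print([(x,H[189,x].tolist()) for x in list(range(280,292,2))+list(range(346,362,2))])
print([(y,H[y,318].tolist()) for y in list(range(150,164,2))+list(range(214,230,2))])
ringfit(im,o,(278,145,359,250),.110,lo=(0,0,0),hi=(180,80,255))
o=np.load("w10.npy",allow_pickle=True).item();im=cv2.imread("pics/w10.png");H=cv2.cvtColor(im,cv2.COLOR_BGR2HSV)
P=[]
# ring radial scan from approx centre, outer edge at brightness drop
for u in ((279.5,43),(353.5,43),(316,9),(316,78)):
    p=wonz(u,o,.164);print(u,(p[:2]@EX[:2]).round(4),(p[:2]@EY[:2]).round(4))
cv2.imwrite("pics/z10.png",cv2.resize(im[0:90,265:370],None,fx=6,fy=6,interpolation=cv2.INTER_NEAREST))
E
```

```text
[(280, [17, 121, 175]), (282, [17, 96, 164]), (284, [14, 33, 194]), (286, [14, 35, 183]), (288, [14, 34, 126]), (290, [18, 37, 124]), (346, [15, 46, 100]), (348, [17, 41, 99]), (350, [16, 35, 182]), (352, [15, 39, 211]), (354, [18, 114, 223]), (356, [19, 120, 230]), (358, [19, 115, 239]), (360, [20, 114, 240])]
[(150, [20, 116, 240]), (152, [18, 84, 145]), (154, [14, 39, 111]), (156, [16, 35, 173]), (158, [15, 36, 201]), (160, [16, 36, 135]), (162, [15, 45, 101]), (214, [17, 42, 109]), (216, [15, 41, 111]), (218, [17, 44, 110]), (220, [16, 42, 116]), (222, [15, 34, 195]), (224, [17, 76, 221]), (226, [19, 119, 238]), (228, [20, 118, 237])]
ell [0.433  0.2731] [61.  64.2] EX,EY 0.4817 0.1733
(279.5, 43) 0.4482 -0.0973
(353.5, 43) 0.5096 -0.0974
(316, 9) 0.4785 -0.0668
(316, 78) 0.4785 -0.1283
```

View pics/z10.png

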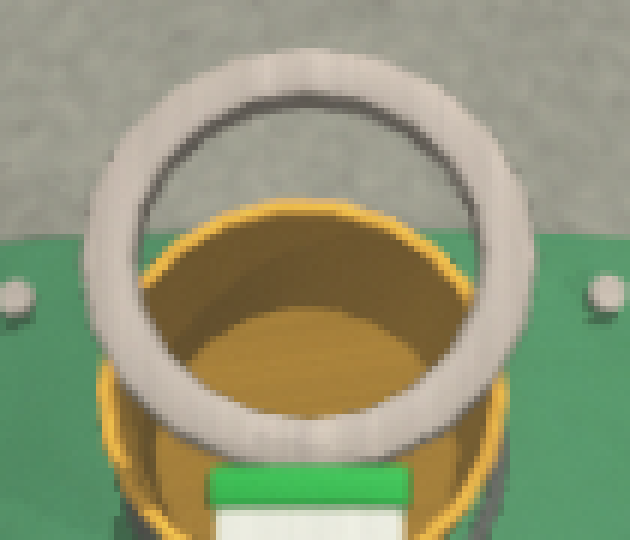

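```bash
python3 - <<'E'
from meas import *
o=np.load("w11.npy",allow_pickle=True).item()
for u in ((283,189),(353.2,189),(318,155.2),(318,223.2)): print(u,wonz(u,o,.110).round(4))
im=cv2.imread("pics/w11.png")
cv2.imwrite("pics/z11.png",cv2.resize(im[145:235,270:370],None,fx=6,fy=6,interpolation=cv2.INTER_NEAREST))
E
```

```text
(283, 189) [0.437  0.2428 0.11  ]
(353.2, 189) [0.4277 0.3041 0.11  ]
(318, 155.2) [0.4029 0.2689 0.11  ]
(318, 223.2) [0.464  0.2781 0.11  ]
```

View pics/z11.png

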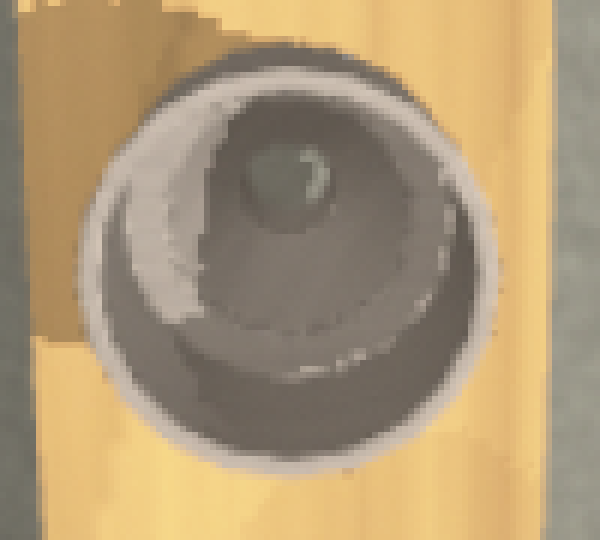

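```bash
python3 - <<'E'
from meas import *
line_to([.4331,.2730,.11],v=.15);line_to([.4331,.2730,.045],v=.08);wait(.15)
o=get_obs();print(o["t"],o["position"],o["contact_force"],o["grip_width"])
cv2.imwrite("pics/w12.png",camera("wrist")[:,:,::-1])
b=camera("side")[:,:,::-1];cv2.imwrite("pics/s12.png",cv2.resize(b[130:220,210:330],None,fx=6,fy=6,interpolation=cv2.INTER_NEAREST))
ex=np.array([np.cos(np.radians(98.8)),np.sin(np.radians(98.8)),0])
for s in (-1,1):
  for z in (.07,.08,.09): print(s,z,((proj("side",[*(o["position"][:2]+s*.0425*ex[:2]),z])-[210,130]+.5)*6).round())
E
```

```text
25.3083 [0.43361802 0.2733605  0.04565978] [ 0.37278303  0.93346045 -0.24137209] 0.08493827879641731
-1 0.07 [338. 378.]
-1 0.08 [337. 363.]
-1 0.09 [336. 348.]
1 0.07 [286. 315.]
1 0.08 [285. 301.]
1 0.09 [284. 286.]
```

View pics/w12.png

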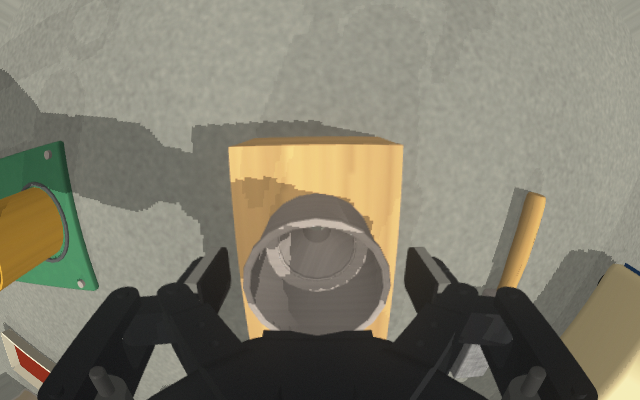

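View pics/s12.png

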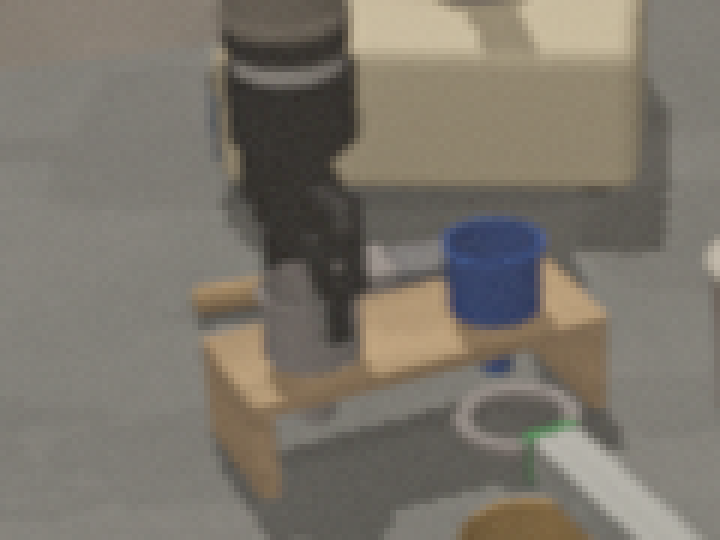

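The fingers straddle the funnel, centred near x≈318, with the tips at z≈0.09 as expected. I'll go down 8 mm, grip and lift.

```bash
python3 - <<'E'
from meas import *
line_to([.4331,.2728,.037],v=.06);wait(.1)
gripper_to(.045,strength=30);wait(.1)
o=get_obs();print(o["t"],o["position"],o["contact_force"],o["grip_width"])
line_to([.4331,.2728,.06],v=.06);o=get_obs();print(o["t"],o["contact_force"],o["grip_width"])
line_to([.4331,.2728,.20],v=.15);wait(.15);o=get_obs();print(o["t"],o["position"],o["contact_force"],o["grip_width"])
cv2.imwrite("pics/w13.png",camera("wrist")[:,:,::-1])
b=camera("side")[:,:,::-1];cv2.imwrite("pics/s13.png",cv2.resize(b[60:220,210:330],None,fx=4,fy=4,interpolation=cv2.INTER_NEAREST))
E
```

```text
26.2417 [0.43329152 0.27291299 0.03723627] [-1.0681996   0.39158102  1.67119295] 0.05894459868581669
26.775 [-0.01609816 -0.06230571 -1.33904341] 0.05947640696404799
28.0083 [0.43247418 0.27229929 0.19883883] [ 0.69126082  0.23478139 -1.5910172 ] 0.05958701221871342
```

View pics/w13.png

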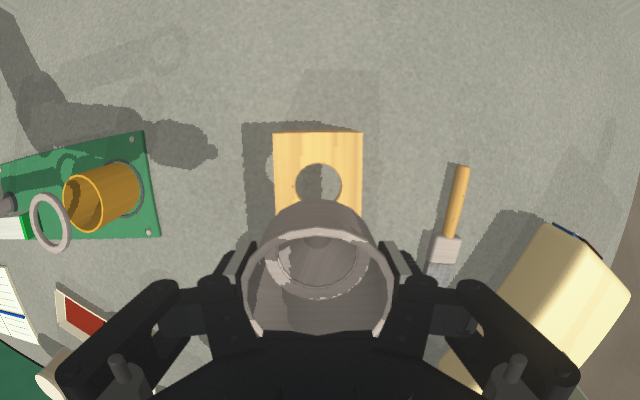

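View pics/s13.png

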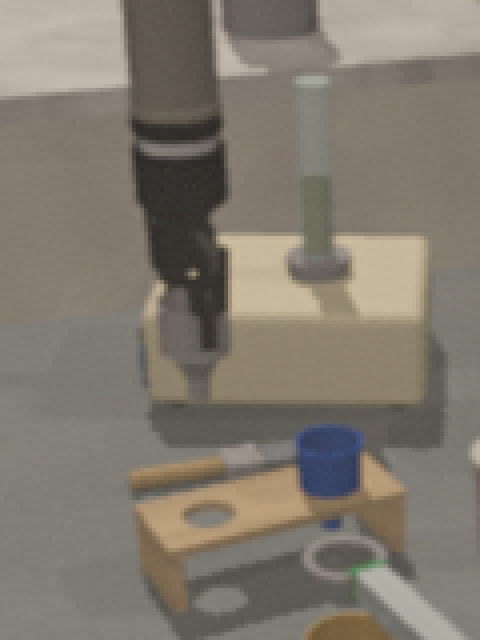

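The funnel is held upright and clear of the rack. Its stem end is 17 mm below the TCP, so it should seat at TCP z≈0.136. I'll carry it over the ring.

```bash
python3 - <<'E'
from meas import *
line_to([.4331,.2728,.24],v=.15)
T=.4787*EX+(-.0972)*EY;print(T)
print(ik([T[0],T[1],.24],Q(12.4)))
move_pose([T[0],T[1],.24],Q(12.4));wait(.2)
line_to([T[0],T[1],.205],v=.1);wait(.2)
o=get_obs();print(o["t"],o["position"],o["contact_force"],o["grip_width"],o["ee_rot"])
np.save("w14.npy",dict(o),allow_pickle=True)
cv2.imwrite("pics/w14.png",camera("wrist")[:,:,::-1])
b=camera("side")[:,:,::-1];cv2.imwrite("pics/s14f.png",b);cv2.imwrite("pics/s14.png",cv2.resize(b[130:260,250:380],None,fx=4.5,fy=4.5,interpolation=cv2.INTER_NEAREST))
b=camera("scene")[:,:,::-1];cv2.imwrite("pics/c14f.png",b);cv2.imwrite("pics/c14.png",cv2.resize(b[120:200,270:370],None,fx=6,fy=6,interpolation=cv2.INTER_NEAREST))
E
```

```text
[0.48839825 0.00828747 0.        ]
[ 0.06080565  0.16991016 -0.13199442  1.59249375  0.02266493  1.38068647
  0.14282762]
30.475 [0.48909514 0.00836913 0.20587867] [ 0.26826137 -0.06489866 -1.8164339 ] 0.05953168671454691 [5.25200055e-05 9.94148471e-01 1.08018244e-01 9.35198778e-04]
```

View pics/w14.png

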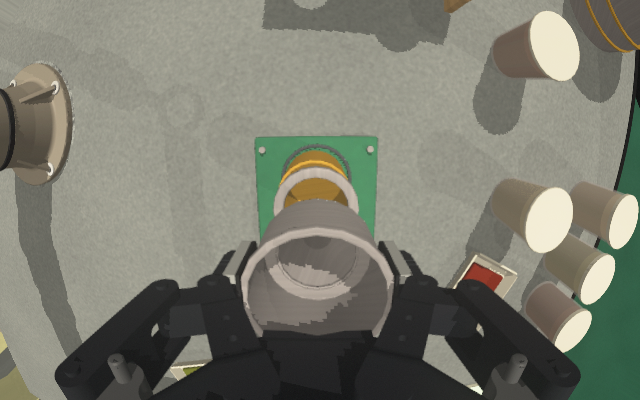

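View pics/s14.png

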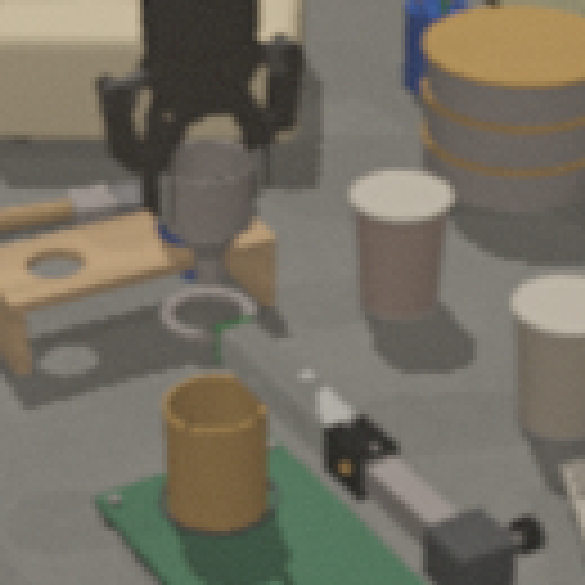

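View pics/c14.png

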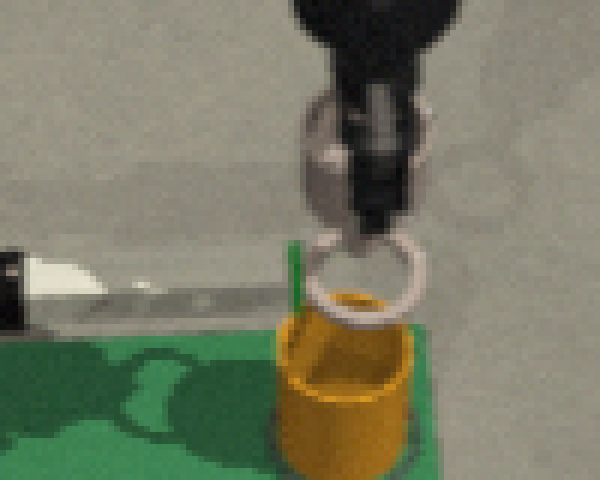

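```bash
python3 - <<'E'
from meas import *
o=np.load("w14.npy",allow_pickle=True).item();P=o["position"]
print("tcp",P@EX,P@EY)
print("side  stem pred",((proj("side",[*P[:2],.1887])-[250,130]+.5)*4.5),"ring pred at tcp",((proj("side",[*P[:2],.162])-[250,130]+.5)*4.5))
print("scene stem pred",((proj("scene",[*P[:2],.1887])-[270,120]+.5)*6),"ring pred",((proj("scene",[*P[:2],.162])-[270,120]+.5)*6))
for d in (EX,EY): 
  print("per mm side",((proj("side",P+d*.01)-proj("side",P))*.45).round(2),"scene",((proj("scene",P+d*.01)-proj("scene",P))*.6).round(2))
im=cv2.imread("pics/w14.png");cv2.imwrite("pics/z14.png",cv2.resize(im[130:260,240:400],None,fx=5,fy=5,interpolation=cv2.INTER_NEAREST))
for n,b in (("c14f",[300,150,345,180]),("s14f",[280,175,312,210])):
  a=cv2.imread(f"pics/{n}.png");cv2.imwrite(f"pics/{n}z.png",cv2.resize(a[b[1]:b[3],b[0]:b[2]],None,fx=16,fy=16,interpolation=cv2.INTER_CUBIC))
E
```

```text
tcp 0.4793981102454048 -0.09727049875699592
side  stem pred [209.00814494 280.16954421] ring pred at tcp [210.04885675 314.33382684]
scene stem pred [364.09456031 243.62808524] ring pred [362.75964164 275.35233642]
per mm side [ 1.32 -0.39] scene [0.14 1.63]
per mm side [-0.72 -0.64] scene [ 2.03 -0.08]
```

View pics/z14.png

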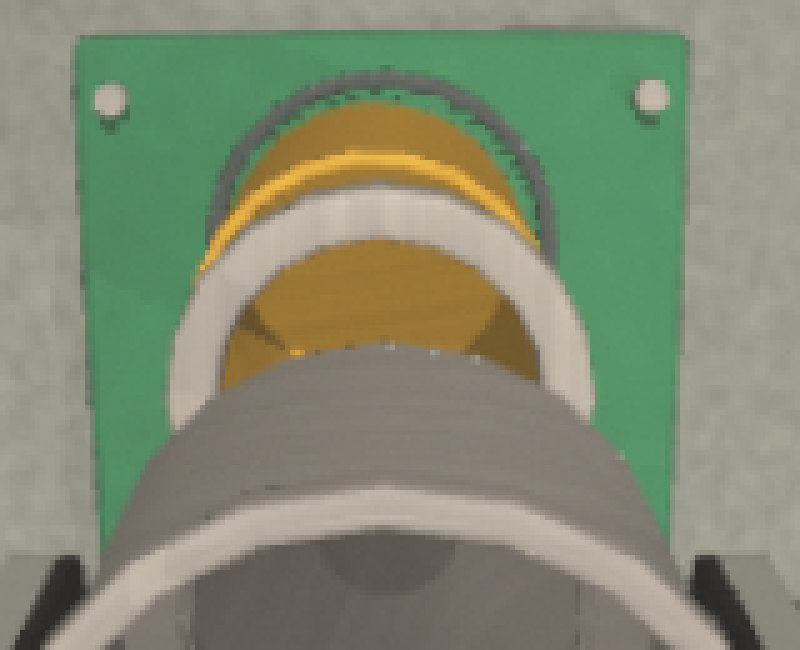

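View pics/c14fz.png

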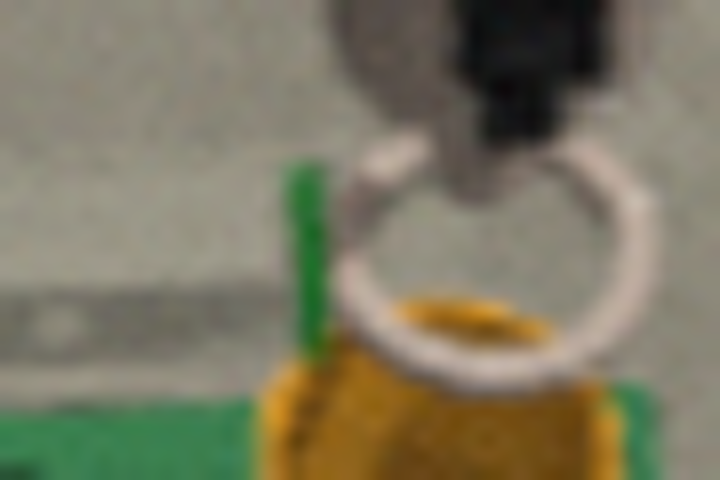

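View pics/s14fz.png

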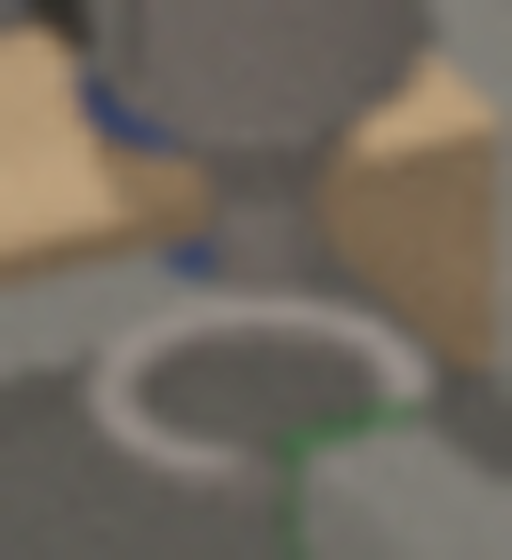

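```bash
python3 - <<'E'
from meas import *
o=np.load("w14.npy",allow_pickle=True).item()
for u in ((273.1,208),(358.1,208),(315.7,166.3),(283,178*1.0)): p=wonz(u,o,.164);print(u,(p@EX).round(4),(p@EY).round(4))
# inner far edge
p=wonz((315.7,130+240/5-.5),o,.164);print("inner far",p@EX,p@EY)
E
```

```text
(273.1, 208) 0.447 -0.0951
(358.1, 208) 0.5095 -0.0951
(315.7, 166.3) 0.4783 -0.0643
(283, 178.0) 0.4549 -0.0727
inner far 0.4783318950959799 -0.07236501857978443
```

The wrist view now puts the ring centre at EX .4783, EY −.0963, 1 mm from where the TCP is. I'll correct that and lower in steps while watching the force.

```bash
python3 - <<'E'
from meas import *
T=.4783*EX-.0962*EY;off=np.array([-.0005,0,0]);R=Q(12.4)
def go(z,v):
    line_to(list(T+off+[0,0,z]),v=v,rot=R)
    o,fx,fy,fz=st();print(round(o["t"],2),np.round([o["position"]@EX,o["position"]@EY,o["position"][2]],4),np.round([fx,fy,fz],1),np.round(o["ee_rot"],4),round(float(o["grip_width"]),4));return o,fx,fy,fz
go(.19,.1)
for z in (.175,.16,.152,.148,.145,.143):
    o,fx,fy,fz=go(z,.06)
    if max(abs(fx),abs(fy))>4 or fz>3: print("stop");break
cv2.imwrite("pics/w15.png",camera("wrist")[:,:,::-1])
b=camera("side")[:,:,::-1];cv2.imwrite("pics/s15.png",cv2.resize(b[165:215,270:325],None,fx=10,fy=10,interpolation=cv2.INTER_CUBIC))
b=camera("scene")[:,:,::-1];cv2.imwrite("pics/c15.png",cv2.resize(b[145:185,300:350],None,fx=12,fy=12,interpolation=cv2.INTER_CUBIC))
E
```

```text
30.93 [ 0.4772 -0.096   0.1895] [-0.6 -0.3 -2.3] [-0.000e+00  9.941e-01  1.080e-01 -9.000e-04] 0.0593
31.32 [ 0.4774 -0.096   0.1745] [-0.3 -1.1 -1.1] [-0.000e+00  9.942e-01  1.080e-01 -6.000e-04] 0.0594
31.73 [ 0.4773 -0.096   0.1594] [-0.3 -0.3 -1.3] [-1.000e-04  9.942e-01  1.080e-01 -7.000e-04] 0.0592
32.01 [ 0.4773 -0.096   0.1515] [-0.5 -0.1 -1.3] [-0.000e+00  9.941e-01  1.080e-01 -6.000e-04] 0.0595
32.26 [ 0.4776 -0.0961  0.1478] [-0.5 -0.8 -0.3] [-0.000e+00  9.942e-01  1.080e-01 -3.000e-04] 0.0592
32.51 [ 0.4776 -0.0961  0.1448] [ 0.3 -0.3 -0.4] [-0.000e+00  9.942e-01  1.080e-01 -2.000e-04] 0.0592
32.76 [ 0.4777 -0.0961  0.1429] [ 1.1 -0.1 -0.7] [ 0.000e+00  9.942e-01  1.080e-01 -1.000e-04] 0.0592
```

View pics/s15.png

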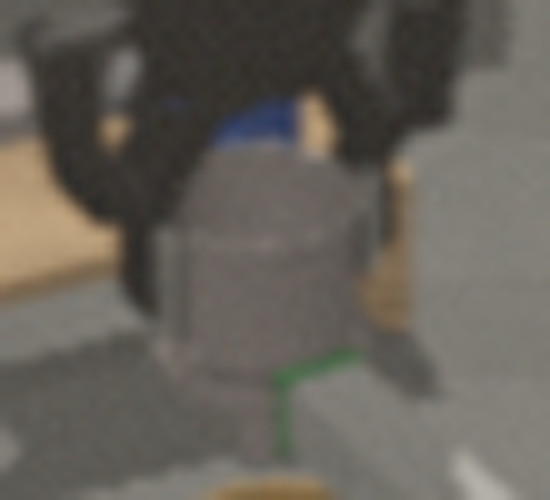

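View pics/c15.png

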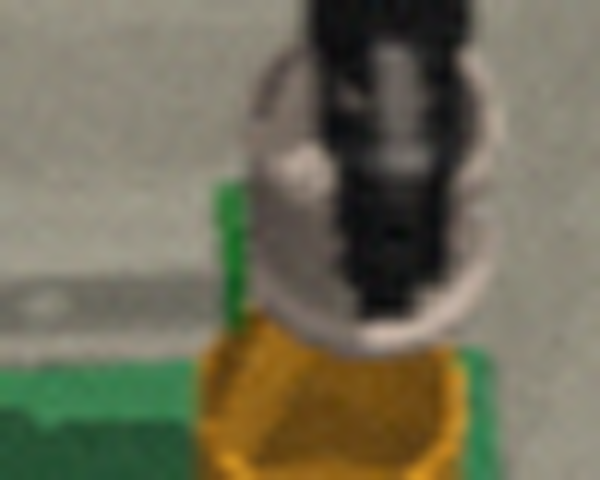

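```bash
python3 - <<'E'
from meas import *
T=.4783*EX-.0962*EY;off=np.array([.0000,0,0]);R=Q(12.4)
def go(z,v):
    line_to(list(T+off+[0,0,z]),v=v,rot=R)
    o,fx,fy,fz=st();print(z,round(o["t"],2),np.round([o["position"]@EX,o["position"]@EY,o["position"][2]],4),np.round([fx,fy,fz],1),round(float(o["grip_width"]),4));return o,fx,fy,fz
for z in np.arange(.142,.1325,-.001):
    o,fx,fy,fz=go(round(z,4),.03)
    if max(abs(fx),abs(fy))>5 or fz>1.5: print("stop");break
E
```

```text
0.142 33.16 [ 0.4782 -0.0962  0.1419] [-0.   0.2 -1.5] 0.0593
0.141 33.41 [ 0.4782 -0.0962  0.1409] [-0.4  0.5 -1.6] 0.0589
0.14 33.66 [ 0.4782 -0.0962  0.1399] [ 0.1 -0.3 -1.4] 0.0596
0.139 33.91 [ 0.4782 -0.0962  0.1389] [-0.1  0.4 -1.3] 0.0592
0.138 34.16 [ 0.4782 -0.0962  0.1379] [-0.3 -0.4 -1.5] 0.0596
0.137 34.41 [ 0.4782 -0.0962  0.1369] [ 0.1 -0.1 -1.7] 0.059
0.136 34.66 [ 0.4786 -0.0962  0.1363] [0.4 0.1 0.2] 0.0596
0.135 34.91 [ 0.4786 -0.0962  0.1361] [-1.7 -0.6  4.9] 0.0591
stop
```

Contact came at TCP z=0.1362, as predicted, with no side load. I'll unload, open and back off.

```bash
python3 - <<'E'
from meas import *
T=.4785*EX-.0962*EY
line_to(list(T+[0,0,.1362]),v=.03);wait(.1);o,fx,fy,fz=st();print(fx,fy,fz)
gripper_to(.066);wait(.1);gripper_to(.085);o=get_obs();p=o["position"].copy();print(o["t"],p,o["contact_force"],o["grip_width"])
p[2]=.25;line_to(list(p),v=.12)
p+=-EY*.05;p[2]=.28;line_to(list(p),v=.15);wait(.15)
o=get_obs();cv2.imwrite("pics/w16.png",camera("wrist")[:,:,::-1]);np.save("w16.npy",dict(o),allow_pickle=True);print(o["t"],o["position"])
b=camera("side")[:,:,::-1];cv2.imwrite("pics/s16.png",cv2.resize(b[150:290,220:390],None,fx=4,fy=4,interpolation=cv2.INTER_CUBIC))
b=camera("scene")[:,:,::-1];cv2.imwrite("pics/c16.png",b)
E
```

```text
0.37936454756453075 0.09650334480193964 0.5541969984087665
35.9333 [0.48800615 0.00919777 0.13620757] [ 0.03579164 -0.18468211 -0.49960243] 0.08518624037041411
37.725 [ 0.49815393 -0.03805343  0.27918806]
```

View pics/w16.png

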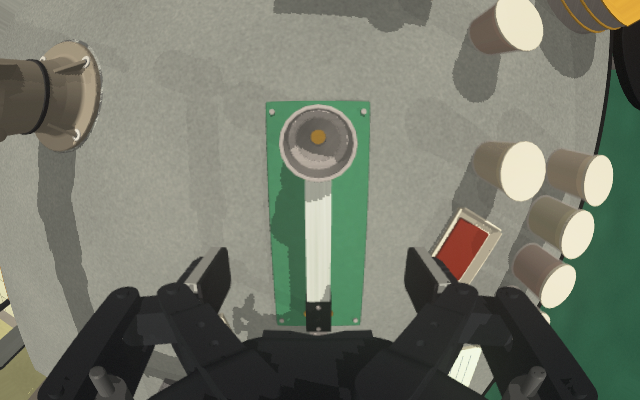

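View pics/s16.png

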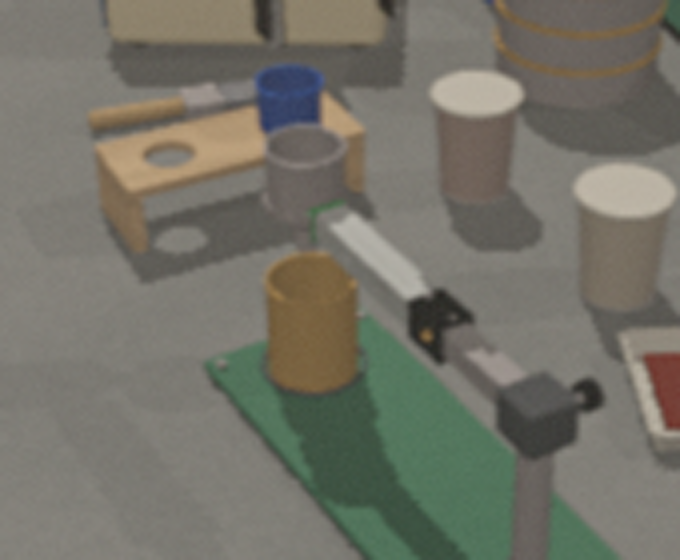

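View pics/c16.png

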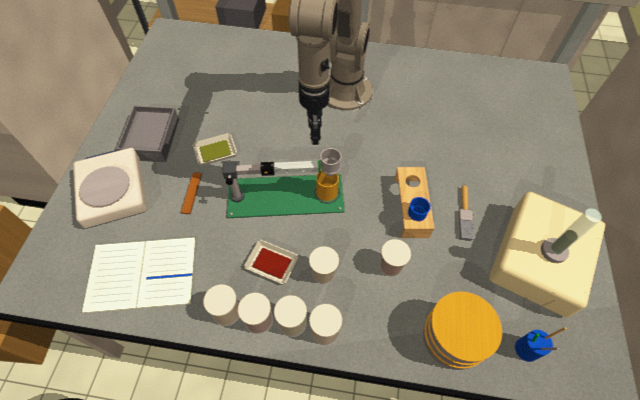

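The funnel sits upright in the ring. The cup shows through its stem, the buttons are out in the collar and everything else is in place. One numeric check of the rim, then I'll hand in.

```bash
python3 - <<'E'
from meas import *
o=np.load("w16.npy",allow_pickle=True).item()
for u in ((279,143),(357.2,143),(318,104.5),(318,181)): p=wonz(u,o,.209);print(u,(p@EX).round(4),(p@EY).round(4))
a=cv2.imread("pics/scene0.png").astype(int);b=cv2.imread("pics/c16.png").astype(int)
for n,(x0,y0,x1,y1) in dict(cup=(314,185,343,202),blue=(405,195,435,222),boat=(243,240,300,285)).items(): print(n,np.abs(a-b)[y0:y1,x0:x1].mean().round(1))
close_job()
E
```

```text
(279, 143) 0.4477 -0.0972
(357.2, 143) 0.5097 -0.097
(318, 104.5) 0.4785 -0.0668
(318, 181) 0.4787 -0.1281
cup 2.5
blue 2.6
boat 2.4
the job is handed in; nothing more can be done
```

The arm is locked in the next hole, the steel funnel is seated in its ring, and the job was handed in at about 38 s.

- **Drawing out the arm:** I squeezed both buttons and drew the arm out about 63 mm. Both brass heads popped out in the black collar.
- **Load on the locked buttons:** The catch seems to have come at about 61.5 mm, but I saw no clear force rise. I kept going in 1 mm steps until the pull read 9.7 N in total, then backed off. Less the 5–6 N of sliding friction, that left roughly 2 N per button. A downward reading of up to 17 N also built up on the tool while it was locked. I didn't find its cause, and it went when I unloaded and opened the grip.
- **Seating the funnel:** I lifted it from the rack and lowered it into the ring. It touched at the predicted height with at most 5 N, and I released it with almost no load.
- **Last checks:** The funnel's rim measured 61–62 mm across at seated height and lay within about 1 mm of the ring's centre. The cup, the blue funnel and the red-filled boat look unchanged against the first picture, and nothing else looks moved. The robot was clear of everything.

**Disagreements:**
- **Fingertips:** They were about 36–44 mm behind the reported TCP, not at it. My first squeeze therefore closed on nothing, just above the tube. The cameras showed it, and I corrected the depth for both grasps.
- **Scene camera:** It differed from the wrist camera by about 3 mm, and I used the wrist camera.

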